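# Load two vials into a tube mixer and hold its spring-return dial at the third click

### The arm

A 7-joint arm with a two-finger parallel gripper is mounted at the origin on a cart in front of the work surface, level with it; the furniture and walls round the work are solid. World frame = base frame: x ahead of the robot, y to its left, z up, the work surface at z = 0. Lengths are in m, angles in rad, forces in N, time in s.
With the tool pointing down it reaches from about 0.4 to 0.875 m from the base axis. Payload 19.3 kg.
Tool frame: the origin (TCP) lies between the finger pads; the fingertips stand 17 mm ahead of it and the grasp point (between the pads) lies 2 mm behind it (bot.tips_ahead is the z of the fingertips in the tool frame, in m); z points along the fingers, y is the direction in which the jaws open and shut (so a half turn about z gives the same grasp; the last joint's range is limited). The gripper opens to 85 mm and grips with 20 to 120 N. Pads are 22 mm wide; open, the fingers measure 114 mm over their backs; the gripper's body (76 mm by 85 mm) begins 54 mm behind the grasp point. The pads swing forward as they close: fully open they stand 13 mm farther back than shut.
Start: joints at [1.271, 0.521, -0.036, 1.599, 0.021, 1.021, -0.113], TCP at [0.142, -0.609, 0.211] pointing down, gripper open.
Joint ranges: [-2.91, 2.91], [-0.3, 2.13], [-1.5, 1.42], [0.17, 2.43], [-1.26, 4.41], [0.16, 1.93], [-2.52, 2.52]. Speed limits (rad/s): [1.89, 1.89, 2.39, 2.39, 3.01, 3.01, 3.01].

### API

Orientations are given as [roll, pitch, yaw] about the fixed x, y, z axes, in that order (R = Rz(yaw) Ry(pitch) Rx(roll)).
In Python, from workcell import telemetry, cams, job, bot gives the robot as it stands.
- The arm moves only by the tool arm_command, never from a script. Its argument "deltas" is a list of rows, each a list of 7 numbers: the opening, from -1 (shut) to 1 (fully open), so that 0 is half open, then the shift along the tool's x, y, z normalised to -1 to 1, where 1 is 150 mm, then the turn, a rotation vector about the tool's x, y, z normalised to -1 to 1, where 1 is 45 degrees. In form: [[hand, tx, ty, tz, rx, ry, rz], ...]. A call has 1 to 8 rows; each row is the pose to reach, as a shift and turn from the pose commanded when the call began, along the tool's axes at that moment; what a row does not reach only later rows make up. A row lasts 1/8 s, in which the tool goes at most 62.5 mm and 10.7 degrees, less where a joint would pass 70% of its speed; a pose out of reach is approached as far as the arm can. A call with a number of a shift or a turn outside -1 to 1 is refused whole. A call with a gripper value outside its range is refused whole. The fingers move at their own pace and stop on an object; "newtons" is the grip in N (left out, the last holds). Time passes only in rows, so rows that repeat a pose let the fingers close. It gives the time, the measured TCP pose, the force and the opening at its end, in the units of the state.
- telemetry.observe(): the state, without advancing time (a new reading comes with each control period).
- cams.grab_frame(name): name is "scene" or "top" or "wrist"; returns the picture (384x512x3 uint8, blue, green, red); there is no depth.
- cams.get_calibration(name): a dict with "fx", "fy", "cx", "cy" (pixels), "k1" (the pictures are not rectified: a ray, as slopes to the right and down, at radius r is drawn at 1 + k1 r^2 times it, then the intrinsics apply), "R" (3x3) and "t" (3): a world point X has camera coordinates R X + t. Camera axes: x right, y down, z forward; pixel columns grow to the right and rows downward; lengths in m; the calibration is good to about 2 mm. A picture is of the moment at which its call begins: read the wrist's pose just before it. get_calibration takes no time and is no camera call; for the wrist camera it gives the pose at the moment of the call.
- job.job_done(): hands the job in, once; it reports no verdict.
The state is a dict: "clock": time; "qpos": joint angles; "qd": joint speeds; "joint_efforts": joint torques, N m; "position": TCP position; "tool_rot": TCP orientation; "force": force on the tool from outside, world axes, zero at the start; "moment": the same for the moment, N m; "grip_width": finger opening in m.
Only numpy, scipy, OpenCV 4.12 (cv2) and the standard library are available. Lean on these libraries where they do the work, as an engineer would, in place of code of your own. Each camera call takes 0.05 s, during which the arm holds its last target.

### The job

Stand the two loose sample vials upright in the two pockets of the tube mixer, one in each, right down on the pocket floors, and let go of them. Only then turn the mixer's spring-return dial clockwise past its first two clicks to the third (the mark with three dots) and hold it there: the program finishes with the fingers still on the dial, holding it against its spring. Leave the test cassette and the tape roll where they are.

Things in the scene. Friction and masses are not known exactly. Their poses are not given: they have to be found in the camera images.
- mixer: tube mixer, fixed to the table, 122 x 194 x 44 mm high (without the dial); origin at the centre of its underside on the table, z up, x away from the robot when its yaw is 0. A bare aluminium block with two vertical pockets fills its +y third (y 25 to 95 mm); a white control housing with the black dial fills the rest. Both have their flat top at 44 mm
- pocket_near (a point): mouth of the round pocket of the tube mixer that is nearer the robot (at x -30, y +60, z 44 mm from the mixer's origin): centre of the hole, level with the top face of the aluminium block. The pocket is 24 mm across with a small bevel, 32 mm deep with a flat floor, axis vertical. A vial standing on its floor has its centre 4 mm above this point and its top 40 mm above. Either vial may go in either pocket. The two pockets are 60 mm apart
- pocket_far (a point): mouth of the round pocket of the tube mixer that is farther from the robot (at x +30, y +60, z 44 mm from the mixer's origin): centre of the hole, level with the top face of the aluminium block. The pocket is 24 mm across with a small bevel, 32 mm deep with a flat floor, axis vertical. A vial standing on its floor has its centre 4 mm above this point and its top 40 mm above. Either vial may go in either pocket. The two pockets are 60 mm apart
- dial_grip (a point): the mixer's only dial, a black disc 58 mm across with an upright bar grip on it, 46 mm long, 12 mm wide and 30 mm high. This point is on the vertical turning axis (x 0, y -45 mm from the mixer's origin), 69.5 mm above the table, 11 mm under the bar's top and 19 mm above the disc's top face (at 50.5 mm). Its x axis runs along the bar and turns with it, towards the end that carries a white pointer line; the bar's flat sides face along its y axis
- dial (a joint): turn of the dial in rad, growing clockwise seen from above: 0 is its rest (bar mark), clicks at 0.4 (one dot), 0.8 (two dots) and 1.2 (three dots), hard stop at 1.26. A spring of about 0.05 N m at rest and 0.1 N m at the third click, with a ripple of up to 0.04 N m round the clicks, returns it to 0 from anywhere when let go. At rest the bar's pointer end is 0.6 rad anticlockwise of the mixer's +x axis, at the third click 0.6 rad clockwise of it
- vial_1_mid (a point): capped sample vial standing upright, loose, 22 g: a round clear tube 20 mm in diameter and 56 mm long under a screw cap 23 mm in diameter (the cap takes the top 16 mm), 72 mm tall in all. This point is at its centre, 36 mm above its flat foot and 36 mm below the top of the cap; z points up to the cap. Gripping the cap from the sides, from above, is fine
- vial_2_mid (a point): capped sample vial standing upright, loose, 22 g: a round clear tube 20 mm in diameter and 56 mm long under a screw cap 23 mm in diameter (the cap takes the top 16 mm), 72 mm tall in all. This point is at its centre, 36 mm above its flat foot and 36 mm below the top of the cap; z points up to the cap. Gripping the cap from the sides, from above, is fine
- cassette: white flat test cassette lying loose on the table, 72 x 24 x 9 mm, origin at the centre of its underside; to be left alone
- tape_roll: roll of beige adhesive tape lying flat, loose, 100 mm across and 25 mm high, origin at the centre of its underside; to be left alone
Mind the look-alikes: they are no part of the job. What is shaped like the part that bears vial_1_mid but red is not meant.

How it is judged:
On the way, in this order (a step that is already met when the one before it is completed fails the run):
1. both vials stand on the floors of the two pockets, one in each, let go, with the dial still at rest (((horizontal distance between vial_1_mid and pocket_near below 0.008 m and z of vial_1_mid in the frame of pocket_near between -0.004 and 0.009 m and angle between each of vial_1_mid, vial_2_mid's own z axis and vertical below 0.2 rad and horizontal distance between vial_2_mid and pocket_far below 0.008 m and z of vial_2_mid in the frame of pocket_far between -0.004 and 0.009 m) or (horizontal distance between vial_1_mid and pocket_far below 0.008 m and z of vial_1_mid in the frame of pocket_far between -0.004 and 0.009 m and angle between each of vial_1_mid, vial_2_mid's own z axis and vertical below 0.2 rad and horizontal distance between vial_2_mid and pocket_near below 0.008 m and z of vial_2_mid in the frame of pocket_near between -0.004 and 0.009 m)) and contact force between each of the arm, the fingers and vial_1 below 0.1 N and contact force between each of the arm, the fingers and vial_2 below 0.1 N and value of joint dial below 0.25 rad), for 0.2 s.
2. the dial has been turned past two clicks to the third and is held there by the fingers (value of joint dial above 1.12 rad and contact force between the fingers and dial above 0.3 N), for 0.5 s.
At the end, for the whole second after the job is handed in: One vial stands on each pocket floor (within 8 mm of the axis, height -8 to +5 mm of seated, tilt under 0.2 rad), untouched by the robot; the dial is still, at the third click (over 1.12 rad), with the fingers bearing on it (over 0.3 N) (all of step 2 and ((horizontal distance between vial_1_mid and pocket_near below 0.008 m and z of vial_1_mid in the frame of pocket_near between -0.004 and 0.009 m and angle between each of vial_1_mid, vial_2_mid's own z axis and vertical below 0.2 rad and horizontal distance between vial_2_mid and pocket_far below 0.008 m and z of vial_2_mid in the frame of pocket_far between -0.004 and 0.009 m) or (horizontal distance between vial_1_mid and pocket_far below 0.008 m and z of vial_1_mid in the frame of pocket_far between -0.004 and 0.009 m and angle between each of vial_1_mid, vial_2_mid's own z axis and vertical below 0.2 rad and horizontal distance between vial_2_mid and pocket_near below 0.008 m and z of vial_2_mid in the frame of pocket_near between -0.004 and 0.009 m)) and contact force between each of the arm, the fingers and vial_1 below 0.1 N and contact force between each of the arm, the fingers and vial_2 below 0.1 N and velocity of joint dial between -0.1 and 0.1 rad/s); the arm keeps its last pose, push and grip.
It fails at once if the dial turned away from rest (over 0.3 rad) before both vials are seated (value of joint dial above 0.3 rad and not ((horizontal distance between vial_1_mid and pocket_near below 0.008 m and z of vial_1_mid in the frame of pocket_near between -0.004 and 0.009 m and angle between each of vial_1_mid, vial_2_mid's own z axis and vertical below 0.2 rad and horizontal distance between vial_2_mid and pocket_far below 0.008 m and z of vial_2_mid in the frame of pocket_far between -0.004 and 0.009 m) or (horizontal distance between vial_1_mid and pocket_far below 0.008 m and z of vial_1_mid in the frame of pocket_far between -0.004 and 0.009 m and angle between each of vial_1_mid, vial_2_mid's own z axis and vertical below 0.2 rad and horizontal distance between vial_2_mid and pocket_near below 0.008 m and z of vial_2_mid in the frame of pocket_near between -0.004 and 0.009 m))).
It fails at once if the test cassette moved over 15 mm (distance of cassette from where it was at the start of the episode above 0.015 m).
It fails at once if the tape roll moved over 15 mm (distance of tape_roll from where it was at the start of the episode above 0.015 m).
It also fails if it takes over 72 s, if anything falls off the work surface, if the arm or the gripper's body presses on something with over 40 N, if the wrist force passes 120 N, or if a joint passes its speed limit or range.

## Working session

There is one attempt and no reset: what is moved stays moved. The work goes in short steps, Python scripts to look and compute and a tool call to move; the robot and the scene stay as the last step left them, time stands still between calls to the robot, and variables do not carry over. Pictures are saved under pics/ and viewed, and the job is handed in when it is done.

Besides the shell and the picture viewer there is one more tool, called after ">>>" as name([rows], argument=value, ...), one row to a line, values as JSON. arm_command: Moves the arm, as the interface text tells. Its arguments: {"type":"object","properties":{"deltas":{"type":"array","items":{"type":"array","items":{"type":"number"}}},"newtons":{"type":"number"}},"required":["deltas"]}

```bash
mkdir -p pics; ls
cat > h.py <<'E'
import numpy as np,cv2
from workcell import telemetry,cams,job,bot
from scipy.spatial.transform import Rotation as Ro
def st():
    return telemetry.observe()
def ray(c,u,v):
    x=(u-c['cx'])/c['fx'];y=(v-c['cy'])/c['fy']
    K=np.array([[c['fx'],0,c['cx']],[0,c['fy'],c['cy']],[0,0,1.]])
    p=cv2.undistortPoints(np.array([[[u,v]]],float),K,np.array([c['k1'],0,0,0.]))[0,0]
    # exact inverse iterate
    xd=np.array([x,y]);q=p.copy()
    for _ in range(50): q=xd/(1+c['k1']*(q@q))
    R=np.array(c['R']);t=np.array(c['t'])
    return -R.T@t, R.T@np.array([q[0],q[1],1.])
def pt(c,u,v,z):
    o,d=ray(c,u,v); return o+d*(z-o[2])/d[2]
def proj(c,X):
    R=np.array(c['R']);t=np.array(c['t']);p=R@np.array(X)+t
    s=p[:2]/p[2];s=s*(1+c['k1']*(s@s));return np.array([c['fx']*s[0]+c['cx'],c['fy']*s[1]+c['cy']])
E
python3 - <<'E'
from h import *
s=st();print(s)
for n in ['scene','top','wrist']:
    c=cams.get_calibration(n);print(n,c)
    cv2.imwrite(f'pics/{n}0.png',cams.grab_frame(n))
E
```

```text
pics
{'clock': 0.0, 'qpos': array([ 1.27080651,  0.52203063, -0.03634871,  1.60002457,  0.02122107,
        1.021088  , -0.11279272]), 'qd': array([-0.00061254, -0.0001804 , -0.00016735, -0.00131862, -0.00146526,
        0.00013639, -0.00143638]), 'joint_efforts': array([ 1.72535215e-04, -9.27096605e+01,  1.98010124e+00, -3.69929659e+01,
        1.78184576e-02,  8.14825762e-03,  6.07229117e-05]), 'position': array([ 0.14224145, -0.60821817,  0.21060922]), 'tool_rot': array([-3.14043138e+00,  9.07394792e-05,  2.29816966e-01]), 'force': array([ 0.19176405, -0.06832773,  0.84270756]), 'moment': array([-0.04573281, -0.00577218,  0.0432029 ]), 'grip_width': 0.085336543482174}
scene {'fx': 347.33197697979153, 'fy': 347.33197697979153, 'cx': 254.8254133069761, 'cy': 189.1758287734782, 'k1': -0.06293635595851658, 'R': array([[-0.8303613 , -0.55687065,  0.0198794 ],
       [-0.40116549,  0.57266435, -0.71492782],
       [ 0.3867381 , -0.60162332, -0.6989156 ]]), 't': array([0.4039195 , 0.30968609, 0.75702374])}
top {'fx': 416.71840681539936, 'fy': 416.71840681539936, 'cx': 251.79181048573938, 'cy': 189.03228742725912, 'k1': -0.11206415943338559, 'R': array([[-0.02600542, -0.99965199,  0.00443006],
       [-0.98162583,  0.02469797, -0.18921083],
       [ 0.18903557, -0.00926917, -0.98192649]]), 't': array([-0.07817003,  0.52830064,  1.12224332])}
wrist {'fx': 282.50253175506055, 'fy': 282.50253175506055, 'cx': 256.1332412922742, 'cy': 185.73952399379468, 'k1': 0.012935796256500102, 'R': array([[ 0.226128  , -0.97409584, -0.00184991],
       [-0.92935015, -0.21630888,  0.29919687],
       [-0.29184658, -0.06593758, -0.95418961]]), 't': array([-0.62327573, -0.03767485,  0.38108399])}
```

View pics/top0.png

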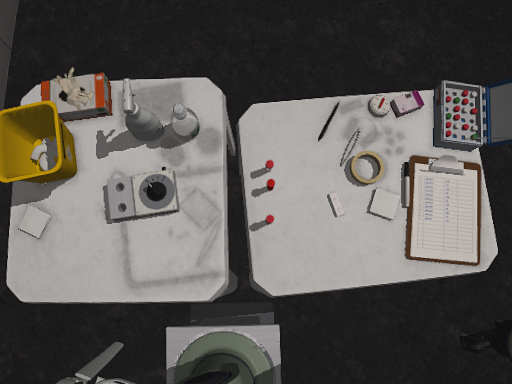

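View pics/scene0.png

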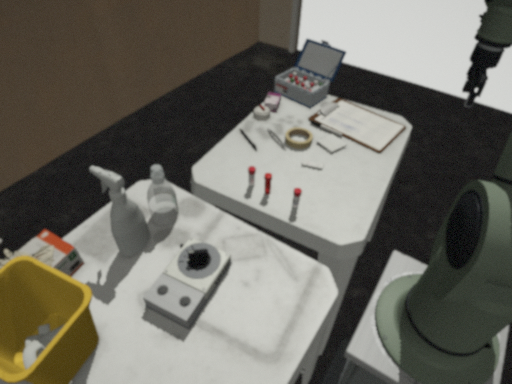

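Run:
```python
import cv2
a=cv2.imread('pics/top0.png')
cv2.imwrite('pics/top0a.png',cv2.resize(a[90:290,130:380],None,fx=3,fy=3,interpolation=cv2.INTER_CUBIC))
```

```text
(no output)
```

View pics/top0a.png

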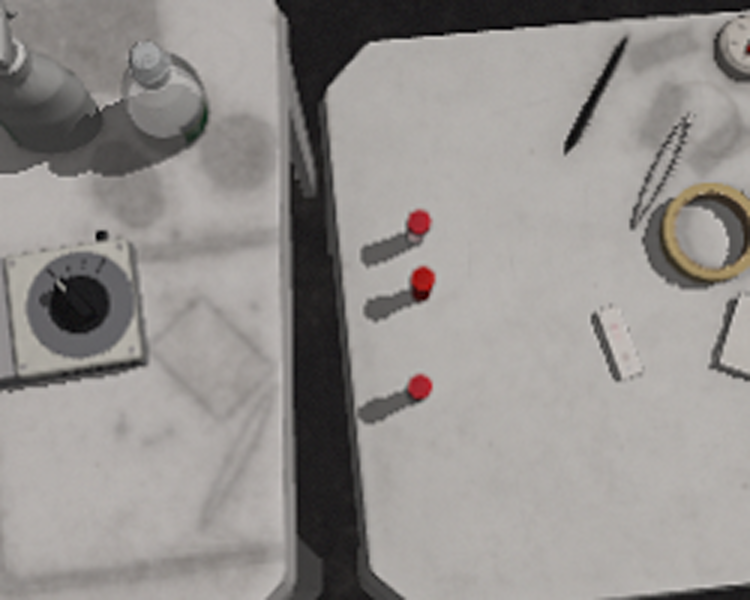

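The top view shows three capped vials at (270,164), (271,184) and (270,219). The middle one is entirely red, so it's the look-alike. The mixer is on the other table, around (142,193), with the dial bar pointing up-left. The tape roll is at (366,167) and the cassette at (336,204).

Run:
```python
from h import *
c=cams.get_calibration('top')
for n,u,v,z in [('A',270,164,.072),('red',271,183.5,.072),('B',270,218.7,.072),('dial',156.5,191,.0505),('tape',366,167,.02),('cas',336,204,.009)]:
    print(n,pt(c,u,v,z).round(4))
a=cv2.imread('pics/top0.png')
cv2.imwrite('pics/top0m.png',cv2.resize(a[155:235,95:190],None,fx=8,fy=7.4,interpolation=cv2.INTER_CUBIC))
b=cv2.imread('pics/scene0.png')
cv2.imwrite('pics/sc0v.png',cv2.resize(b[155:225,235:315],None,fx=8,fy=8,interpolation=cv2.INTER_CUBIC))
cv2.imwrite('pics/sc0m.png',cv2.resize(b[230:340,130:240],None,fx=5,fy=5,interpolation=cv2.INTER_CUBIC))
```

```text
A [ 0.592  -0.1442  0.072 ]
red [ 0.5363 -0.1451  0.072 ]
B [ 0.4384 -0.139   0.072 ]
dial [0.5273 0.1777 0.0505]
tape [ 0.5897 -0.4304  0.02  ]
cas [ 0.4836 -0.3361  0.009 ]
```

View pics/top0m.png

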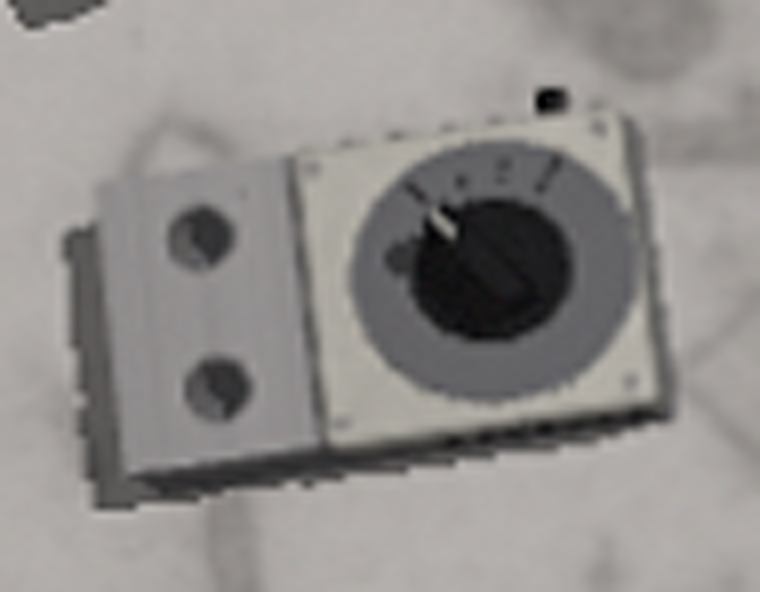

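View pics/sc0v.png

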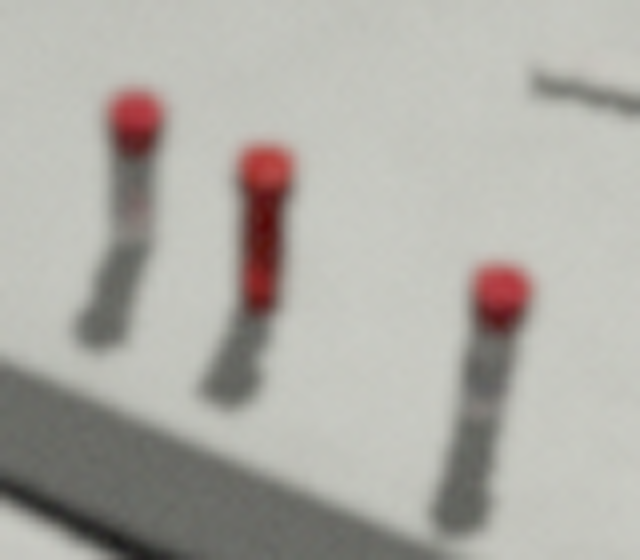

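View pics/sc0m.png

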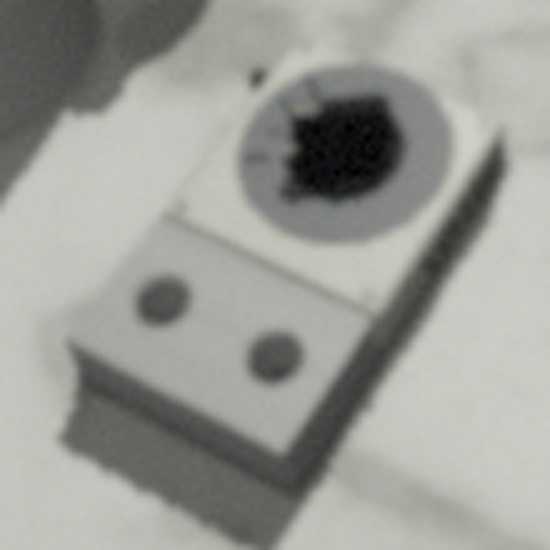

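The top crop shows the mixer with its block and two pockets on the left and the dial on the right. The dial pointer sits on the rest mark. I'll fit the mixer pose to the corners and pockets, then check it against the scene camera.

Run:
```python
from h import *
from scipy.optimize import least_squares
ct=cams.get_calibration('top');cs=cams.get_calibration('scene')
T=lambda U,V:np.array([(U+.5)/8-.5+95,(V+.5)/7.4-.5+155])
S=lambda U,V:np.array([(U+.5)/5-.5+130,(V+.5)/5-.5+230])
L=np.array([[-30,60,44],[30,60,44],[61,97,44],[-61,97,44],[-61,-97,44],[61,-97,44],[0,-45,50.5]])/1000
ot=[T(218,389),T(201,238),T(98,187),T(128,475),T(657,410),T(630,113),T(492,270)]
os_={0:S(275,357),1:S(162,300),2:S(70,343) if 0 else None}
def pose(p,x):return np.array([p[0]+np.cos(p[2])*x[0]-np.sin(p[2])*x[1],p[1]+np.sin(p[2])*x[0]+np.cos(p[2])*x[1],x[2]])
so={0:S(275,357),1:S(162,300),2:S(73,345),3:S(285,460)}
ft=lambda p:np.concatenate([proj(ct,pose(p,l))-o for l,o in zip(L,ot)])
fs=lambda p:np.concatenate([proj(cs,pose(p,L[i]))-o for i,o in so.items()])
rt=least_squares(ft,[.52,.22,.15]);print('top',rt.x,rt.fun.round(2))
rs=least_squares(fs,[.52,.22,.15]);print('scene',rs.x,rs.fun.round(2))
r=least_squares(lambda p:np.concatenate([ft(p),fs(p)]),rt.x);print('both',r.x)
for p in(rt.x,rs.x,r.x):
  print([pose(p,L[i]).round(4)for i in (0,1,6)])
# vials from scene: cap tops
Sv=lambda U,V:((U+.5)/8-.5+235,(V+.5)/8-.5+155)
for n,U,V in[('A',137,108),('red',266,164),('B',502,283)]: print(n,pt(cs,*Sv(U,V),.072).round(4))
```

```text
top [0.52043961 0.22227503 0.11694788] [-0.12  0.27  0.26  0.13 -0.24 -1.64 -0.7   1.2   0.76  0.54 -0.47 -1.1
  0.47  0.49]
scene [0.52054364 0.22153089 0.13002976] [ 0.78  0.29  0.92  0.21 -2.93 -1.3   1.17  0.51]
both [0.5201977  0.22182339 0.12192607]
[array([0.4836, 0.2784, 0.044 ]), array([0.5432, 0.2854, 0.044 ]), array([0.5257, 0.1776, 0.0505])]
[array([0.483 , 0.2771, 0.044 ]), array([0.5425, 0.2849, 0.044 ]), array([0.5264, 0.1769, 0.0505])]
[array([0.4831, 0.2777, 0.044 ]), array([0.5427, 0.285 , 0.044 ]), array([0.5257, 0.1772, 0.0505])]
A [ 0.595  -0.1427  0.072 ]
red [ 0.5396 -0.144   0.072 ]
B [ 0.4398 -0.1391  0.072 ]
```

The two cameras agree to about 1 mm on the mixer and about 3 mm on the vials. Next I'll check the wrist camera offset, the bottle clearance, and the first move.

```bash
cat >> h.py <<'E'
def delta(x,y,z,yaw):
    s=st();p=np.array(s['position']);R=Ro.from_euler('xyz',s['tool_rot'])
    T=Ro.from_euler('xyz',[np.pi,0,yaw])
    d=R.inv().apply(np.array([x,y,z])-p)/.15
    r=(R.inv()*T).as_rotvec()/(np.pi/4)
    print('pos',p.round(4),'rot',s['tool_rot'].round(4),'t',s['clock'],'q',s['qpos'].round(2))
    print('shift',d.round(3),'turn',r.round(3))
E
python3 - <<'E'
from h import *
c=cams.get_calibration('wrist');s=st()
R=Ro.from_euler('xyz',s['tool_rot'])
print('cam in tool',R.inv().apply(-c['R'].T@c['t']-s['position']))
ct=cams.get_calibration('top');cs=cams.get_calibration('scene')
print('bottle base',pt(ct,145,137,0),pt(ct,183,137,0)); print('scene base',pt(cs,130,255,0),pt(cs,163,228,0))
print('bin',pt(ct,76,180,.0))
delta(.439,-.139,.21,.12+np.pi)
E
```

```text
cam in tool [ 0.0770359  -0.00074327 -0.16308814]
bottle base [0.70484154 0.2277874  0.        ] [0.7012531  0.11161296 0.        ]
scene base [0.70540451 0.24793953 0.        ] [6.99055989e-01 1.34622294e-01 1.11022302e-16]
bin [0.57682764 0.43571933 0.        ]
pos [ 0.1423 -0.6083  0.2107] rot [-3.1407e+00  1.0000e-04  2.2980e-01] t 0.15 q [ 1.27  0.52 -0.04  1.6   0.02  1.02 -0.11]
shift [ 2.639 -2.596  0.007] turn [-0.00e+00 -2.00e-03 -3.86e+00]
```

View pics/wrist0.png

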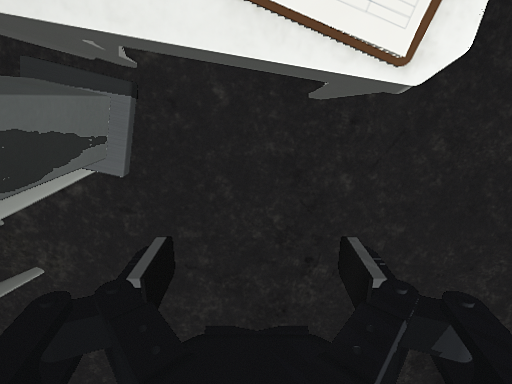

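>>> arm_command([
  [1, 0.2, -0.2, 0, 0, 0, -0.22],
  [1, 0.4, -0.4, 0, 0, 0, -0.45],
  [1, 0.6, -0.6, 0, 0, 0, -0.68],
  [1, 0.8, -0.8, 0, 0, 0, -0.9],
  [1, 0.95, -0.95, 0, 0, 0, -1.0],
  [1, 0.95, -0.95, 0, 0, 0, -1.0],
])

```text
clock: 0.9
position: [0.2499, -0.436, 0.2114]
tool_rot: [3.141, -0.0, 1.017]
force: [0.2, -1.0, 0.4]
grip_width: 0.0855
```

Run:
```python
from h import *
delta(.439,-.139,.21,.12+np.pi)
```

```text
pos [ 0.2499 -0.436   0.2114] rot [ 3.1414e+00 -3.0000e-04  1.0170e+00] t 0.9 q [ 1.15  0.34 -0.28  1.91  0.11  0.91  0.27]
shift [2.347 0.031 0.01 ] turn [ 1.000e-03  0.000e+00 -2.858e+00]
```

>>> arm_command([
  [1, 0.2, 0, 0, 0, 0, -0.22],
  [1, 0.4, 0, 0, 0, 0, -0.45],
  [1, 0.6, 0, 0, 0, 0, -0.68],
  [1, 0.8, 0, 0, 0, 0, -0.9],
  [1, 0.95, 0, 0, 0, 0, -1.0],
  [1, 0.95, 0, 0, 0, 0, -1.0],
])

```text
clock: 1.65
position: [0.3245, -0.3158, 0.2112]
tool_rot: [3.141, -0.0, 1.8]
force: [-0.4, -0.5, -0.6]
grip_width: 0.0852
```

Run:
```python
from h import *
delta(.439,-.139,.21,.12+np.pi)
```

```text
pos [ 0.3245 -0.3158  0.2112] rot [ 3.1413e+00 -1.0000e-04  1.8000e+00] t 1.65 q [ 1.06  0.28 -0.51  2.01  0.17  0.89  0.69]
shift [0.974 1.011 0.009] turn [ 0.     0.    -1.861]
```

>>> arm_command([
  [1, 0.2, 0.2, 0, 0, 0, -0.22],
  [1, 0.4, 0.4, 0, 0, 0, -0.45],
  [1, 0.6, 0.6, 0, 0, 0, -0.68],
  [1, 0.8, 0.8, 0, 0, 0, -0.9],
  [1, 0.97, 1.0, 0, 0, 0, -1.0],
  [1, 0.97, 1.0, 0, 0, 0, -1.0],
])

```text
clock: 2.4
position: [0.438, -0.1391, 0.2111]
tool_rot: [3.14, -0.0, 2.587]
force: [-0.5, -0.8, -0.5]
grip_width: 0.0853
```

>>> arm_command([
  [1, 0, 0, 0, 0, 0, -0.22],
  [1, 0, 0, 0, 0, 0, -0.45],
  [1, 0, 0, 0, 0, 0, -0.68],
  [1, 0, 0, 0, 0, 0, -0.86],
  [1, 0, 0, 0, 0, 0, -0.86],
  [1, 0, 0, 0, 0, 0, -0.86],
])

```text
clock: 3.15
position: [0.4365, -0.1412, 0.2111]
tool_rot: [-3.142, -0.0, -3.027]
force: [0.5, 0.1, 0.3]
grip_width: 0.0852
```

Run:
```python
from h import *
delta(.439,-.139,.21,.12+np.pi)
cv2.imwrite('pics/w1.png',cams.grab_frame('wrist'))
```

```text
pos [ 0.4365 -0.1412  0.2111] rot [-3.1415e+00 -3.0000e-04 -3.0275e+00] t 3.15 q [ 0.91  0.37 -0.9   1.99  0.35  0.95  1.51]
shift [-0.018  0.013  0.007] turn [-0.    -0.    -0.008]
```

View pics/w1.png

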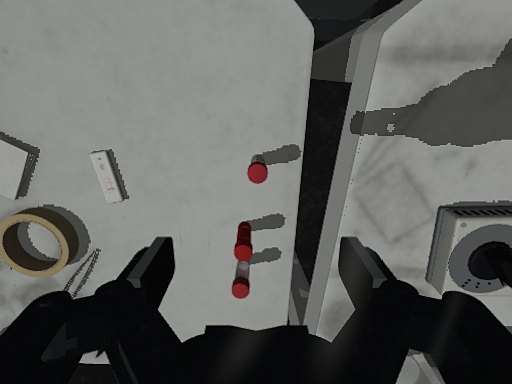

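The wrist view shows the B cap at (258,173), the red decoy cap at (243,251) and the A cap at (241,289).

Run:
```python
from h import *
c=cams.get_calibration('wrist')
a=cv2.imread('pics/w1.png')
cv2.imwrite('pics/w1a.png',cv2.resize(a[140:310,210:310],None,fx=5,fy=3.5,interpolation=cv2.INTER_CUBIC))
for n,u,v in[('B',258,173),('red',243,252),('A',241,289)]: print(n,pt(c,u,v,.072).round(4))
for n,u,v in[('B',258,173)]: print(proj(c,[.439,-.139,.072]),proj(c,[.5937,-.1435,.072]))
```

```text
B [ 0.4402 -0.1376  0.072 ]
red [ 0.5404 -0.1442  0.072 ]
A [ 0.5932 -0.1414  0.072 ]
[256.82784093 171.81384708] [239.3266205  289.17792436]
```

View pics/w1a.png

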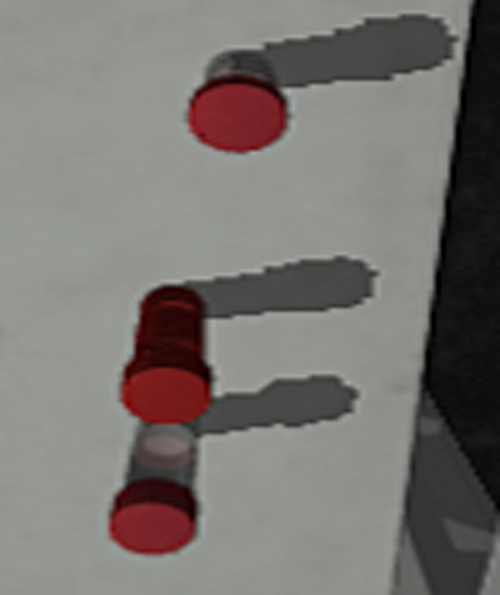

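>>> arm_command([
  [1, -0.026, 0.019, 0.2, 0, 0, 0],
  [1, -0.026, 0.019, 0.4, 0, 0, 0],
  [1, -0.026, 0.019, 0.6, 0, 0, 0],
  [1, -0.026, 0.019, 0.8, 0, 0, 0],
  [1, -0.026, 0.019, 0.9, 0, 0, 0],
  [1, -0.026, 0.019, 0.99, 0, 0, 0],
  [1, -0.026, 0.019, 0.99, 0, 0, 0],
])

```text
clock: 4.08
position: [0.4402, -0.1371, 0.0625]
tool_rot: [3.141, -0.001, -3.022]
force: [-0.5, 0.2, 0.4]
grip_width: 0.0857
```

Run:
```python
from h import *
delta(.440,-.138,.062,.12+np.pi)
cv2.imwrite('pics/w2.png',cams.grab_frame('wrist'))
```

```text
pos [ 0.4402 -0.1371  0.0625] rot [ 3.1414e+00 -5.0000e-04 -3.0221e+00] t 4.075 q [ 0.72  0.6  -0.71  2.11  0.65  0.66  1.25]
shift [ 0.002 -0.006  0.003] turn [ 0.    -0.001 -0.001]
```

View pics/w2.png

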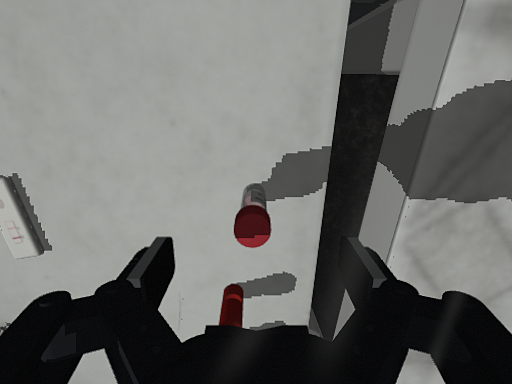

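The cap at (252,228) lies between the pads, so I'll close.

>>> arm_command([
  [-1, 0, 0, 0, 0, 0, 0],
  [-1, 0, 0, 0, 0, 0, 0],
  [-1, 0, 0, 0, 0, 0, 0],
  [-1, 0, 0, 0, 0, 0, 0],
  [-1, 0, 0, 0, 0, 0, 0],
  [-1, 0, 0, 0, 0, 0, 0],
  [-1, 0, 0, 0, 0, 0, 0],
  [-1, 0, 0, 0, 0, 0, 0],
], newtons=30)

```text
clock: 5.12
position: [0.4403, -0.1371, 0.0627]
tool_rot: [3.142, -0.0, -3.022]
force: [0.8, -0.6, 0.1]
grip_width: 0.0005
```

Run:
```python
from h import *
delta(.483,.2777,.18,.12+np.pi);print(st()['grip_width'],st()['force'])
```

```text
pos [ 0.4403 -0.1371  0.0627] rot [ 3.1416 -0.     -3.0217] t 5.125 q [ 0.72  0.6  -0.71  2.11  0.65  0.66  1.25]
shift [-0.614  2.712 -0.782] turn [ 0. -0. -0.]
0.00047855120150489347 [ 0.78825957 -0.61247334  0.1137198 ]
```

Width is 0, so the grasp missed. I'll look before moving again.

Run:
```python
from h import *
for n in ['scene','top','wrist']:
    a=cams.grab_frame(n);cv2.imwrite(f'pics/{n}3.png',a)
    if n=='scene':cv2.imwrite('pics/s3c.png',cv2.resize(a[110:260,200:400],None,fx=4,fy=4,interpolation=cv2.INTER_CUBIC))
```

```text
(no output)
```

View pics/wrist3.png

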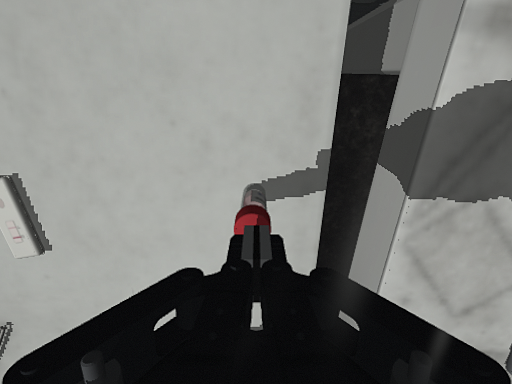

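View pics/s3c.png

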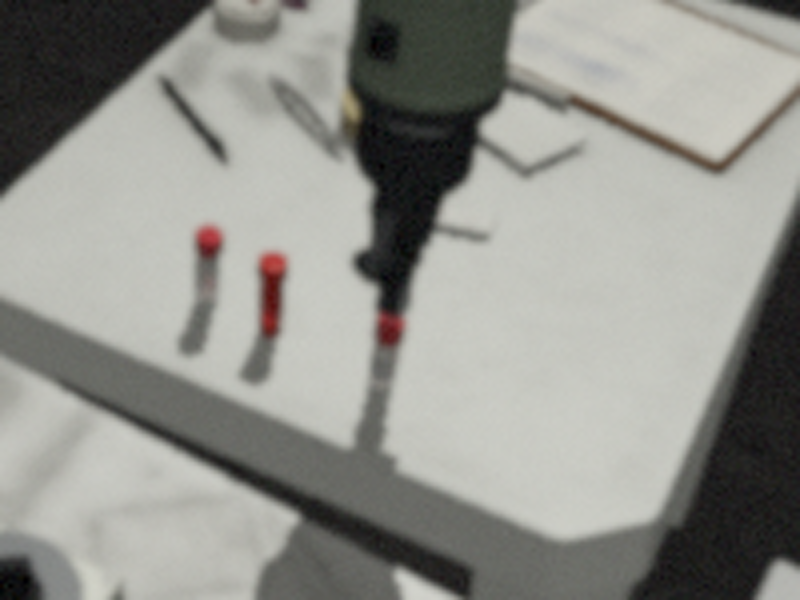

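View pics/top3.png

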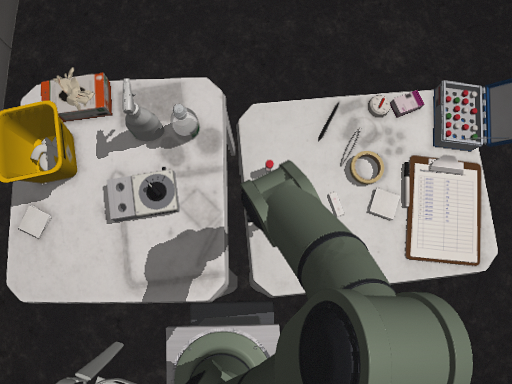

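Run:
```python
from h import *
c=cams.get_calibration('wrist');s=st();p=s['position']
print('tip proj',proj(c,p-[0,0,.017]),'tcp',proj(c,p))
for z in(0,.056,.072):print(z,proj(c,[.440,-.138,z]))
a=cv2.imread('pics/w2.png');b=cv2.imread('pics/wrist3.png')
cv2.imwrite('pics/w23.png',cv2.resize(np.hstack([a[160:280,200:310],b[160:280,200:310]]),None,fx=3.6,fy=4,interpolation=cv2.INTER_CUBIC))
cs=cams.get_calibration('scene')
print('scene tip',proj(cs,p-[0,0,.017]),proj(cs,[.44,-.138,.072]))
```

```text
tip proj [254.91644886 212.85004093] tcp [254.83046414 223.38955866]
0 [254.13705405 191.26549695]
0.056 [253.63798035 218.55023879]
0.072 [253.43734157 229.51228288]
scene tip [295.86551402 196.93655642] [297.06397949 190.14134108]
```

View pics/w23.png

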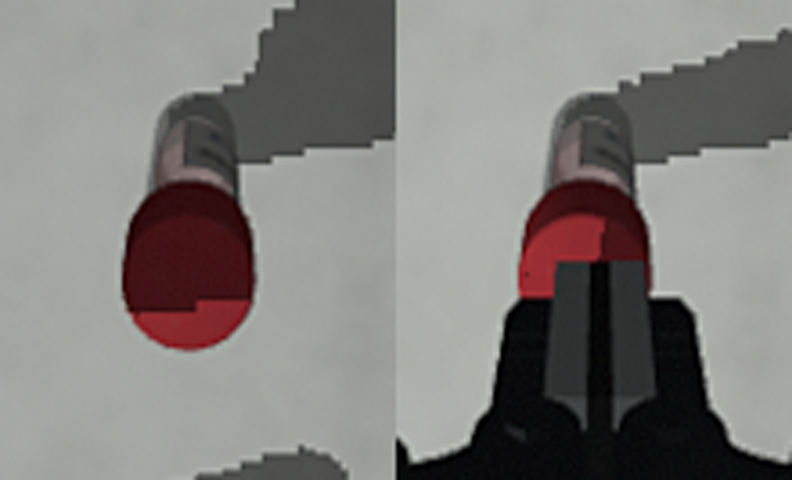

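Run:
```python
from h import *
print([x for x in dir(bot) if x[0]!='_'], bot.tips_ahead)
for x in dir(bot):
    if x[0]!='_': print(x,getattr(bot,x))
c=cams.get_calibration('wrist');s=st();p=s['position'];R=Ro.from_euler('xyz',s['tool_rot'])
for ax in(-.011,0,.011):
  for z in (-.05,-.03,-.01,0,.017):
    print(ax,z,proj(c,p+R.apply([ax,0,z])).round(1))
```

```text
['IKError', 'tips_ahead'] 0.017
IKError <class 'workcell.IKError'>
tips_ahead 0.017
-0.011 -0.05 [254.5 289.8]
-0.011 -0.03 [254.7 265.7]
-0.011 -0.01 [254.8 246.9]
-0.011 0 [254.9 239. ]
-0.011 0.017 [255.  227.4]
0 -0.05 [254.4 269.6]
0 -0.03 [254.6 247.6]
0 -0.01 [254.8 230.5]
0 0 [254.8 223.4]
0 0.017 [254.9 212.8]
0.011 -0.05 [254.4 248.5]
0.011 -0.03 [254.6 228.7]
0.011 -0.01 [254.7 213.5]
0.011 0 [254.8 207.2]
0.011 0.017 [254.9 197.8]
```

All the evidence agrees: the cap did not move and the closed fingers sit above it. From the picture, the visible fingertips are about 25 mm behind the TCP, not the stated 17 mm ahead of it. The pad spacing in the open picture and the scene view say the same. I'll open and go 38 mm lower. Even with the stated geometry the tips would stay clear of the table.

>>> arm_command([
  [1, 0, 0, 0, 0, 0, 0],
  [1, 0, 0, 0, 0, 0, 0],
  [1, 0, 0, 0, 0, 0, 0],
  [1, 0, 0, 0, 0, 0, 0],
  [1, 0, 0, 0, 0, 0, 0],
  [1, 0, 0, 0, 0, 0, 0],
  [1, 0, 0, 0, 0, 0, 0],
])

```text
clock: 6.15
position: [0.4403, -0.1372, 0.0627]
tool_rot: [3.142, -0.0, -3.022]
force: [-0.3, 0.0, 0.4]
grip_width: 0.0852
```

>>> arm_command([
  [1, 0, -0.005, 0.07, 0, 0, 0],
  [1, 0, -0.005, 0.14, 0, 0, 0],
  [1, 0, -0.005, 0.2, 0, 0, 0],
  [1, 0, -0.005, 0.25, 0, 0, 0],
  [1, 0, -0.005, 0.25, 0, 0, 0],
])

```text
clock: 6.78
position: [0.4401, -0.1377, 0.0246]
tool_rot: [3.141, -0.001, -3.021]
force: [0.4, -0.3, 0.3]
grip_width: 0.0856
```

Run:
```python
from h import *
delta(.440,-.138,.024,.12+np.pi);print(st()['grip_width'],st()['force'])
a=cams.grab_frame('wrist');b=cams.grab_frame('scene')
cv2.imwrite('pics/w4.png',a)
cv2.imwrite('pics/s4c.png',cv2.resize(b[130:230,230:350],None,fx=6,fy=6,interpolation=cv2.INTER_CUBIC))
```

```text
pos [ 0.4401 -0.1377  0.0246] rot [ 3.1411e+00 -8.0000e-04 -3.0214e+00] t 6.775 q [ 0.66  0.66 -0.64  2.13  0.73  0.58  1.18]
shift [ 0.001 -0.002  0.004] turn [ 0.001 -0.001  0.   ]
0.08555299090742025 [ 0.40087029 -0.34139617  0.29484237]
```

View pics/w4.png

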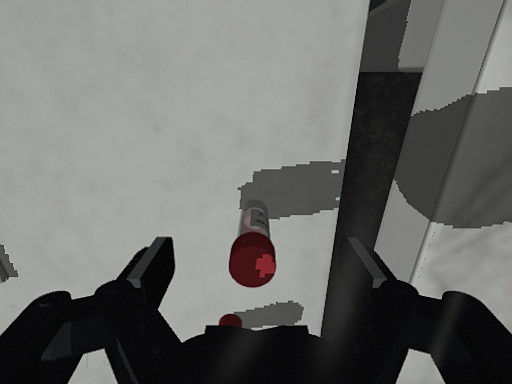

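View pics/s4c.png

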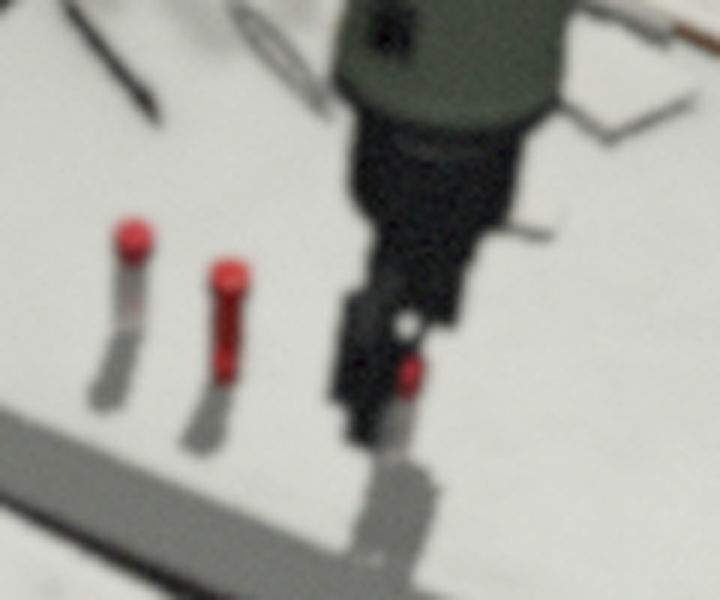

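The cap at (252,260) now lies between the pads, close to the fingertips, and the palm is clear above it. Closing.

>>> arm_command([
  [-1, 0, 0, 0, 0, 0, 0],
  [-1, 0, 0, 0, 0, 0, 0],
  [-1, 0, 0, 0, 0, 0, 0],
  [-1, 0, 0, 0, 0, 0, 0],
  [-1, 0, 0, 0, 0, 0, 0],
  [-1, 0, 0, 0, 0, 0, 0],
  [-1, 0, 0, 0, 0, 0, 0],
], newtons=30)

```text
clock: 7.75
position: [0.4405, -0.1379, 0.0253]
tool_rot: [-3.142, 0.0, -3.022]
force: [-0.1, -0.1, 5.2]
grip_width: 0.0213
```

Run:
```python
from h import *
delta(.483,.2777,.18,.12+np.pi);print(st()['grip_width'],st()['force'])
a=cams.grab_frame('wrist');b=cams.grab_frame('scene')
b=cv2.resize(b[150:210,260:330],None,fx=5,fy=5);a=cv2.resize(a[180:330,180:330],None,fx=2,fy=2)
cv2.imwrite('pics/w5.png',np.hstack([a,b]))
```

```text
pos [ 0.4405 -0.1379  0.0253] rot [-3.1415e+00  2.0000e-04 -3.0218e+00] t 7.75 q [ 0.66  0.66 -0.64  2.13  0.73  0.58  1.18]
shift [-0.613  2.717 -1.032] turn [-0.  0. -0.]
0.021257360229887477 [-0.14128511 -0.06511114  5.16838523]
```

View pics/w5.png

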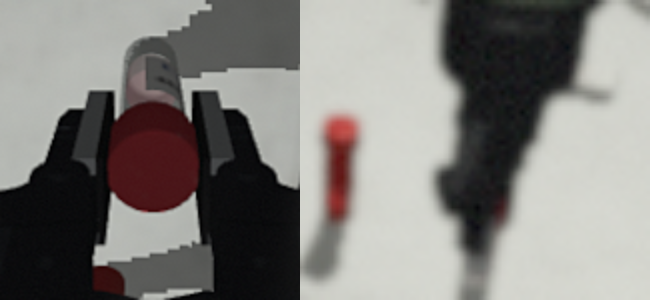

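>>> arm_command([
  [-1, 0, 0, -0.1, 0, 0, 0],
  [-1, 0, 0, -0.3, 0, 0, 0],
  [-1, 0, 0, -0.5, 0, 0, 0],
  [-1, 0, 0, -0.7, 0, 0, 0],
  [-1, 0, 0, -0.9, 0, 0, 0],
  [-1, 0, 0, -1.0, 0, 0, 0],
  [-1, 0, 0, -1.0, 0, 0, 0],
])

```text
clock: 8.72
position: [0.4405, -0.1382, 0.1758]
tool_rot: [-3.141, 0.001, -3.022]
force: [0.4, -0.1, -1.3]
grip_width: 0.0212
```

Run:
```python
from h import *
delta(.483,.2777,.18,.12+np.pi);print(st()['grip_width'],st()['force'])
a=cams.grab_frame('wrist');b=cams.grab_frame('scene')
cs=cams.get_calibration('scene');p=st()['position'];print('tcp in scene',proj(cs,p),'tip stated',proj(cs,p-[0,0,.017]),proj(cs,p+[0,0,.025]))
b=b[90:230,220:360];a=a[160:300,180:320]
cv2.imwrite('pics/w6.png',cv2.resize(np.hstack([a,b]),None,fx=2.8,fy=4))
```

```text
pos [ 0.4405 -0.1382  0.1758] rot [-3.1407e+00  1.0000e-03 -3.0223e+00] t 8.725 q [ 0.86  0.42 -0.87  2.02  0.42  0.88  1.45]
shift [-0.611  2.719 -0.03 ] turn [-0.001  0.001 -0.001]
0.021248045379759033 [ 0.36706448 -0.09074825 -1.29228812]
tcp in scene [301.27521762 161.62119907] tip stated [300.53952368 166.66408335] [302.3906296  153.96027053]
```

View pics/w6.png

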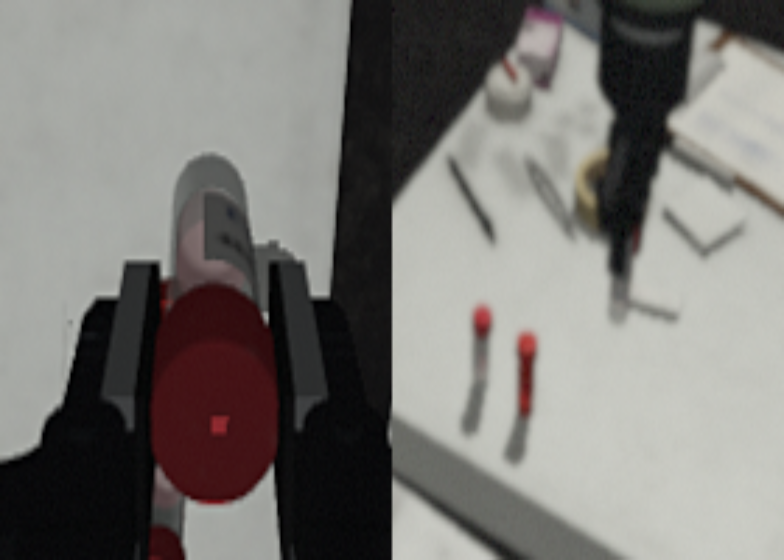

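The vial is lifted: it hangs from the jaws in the scene view and stands straight in the wrist view.

Run:
```python
from h import *
c=cams.get_calibration('wrist');s=st();p=s['position'];R=Ro.from_euler('xyz',s['tool_rot'])
for z in(-.036-.0107,-.02,.0253):print(z,proj(c,p+R.apply([0,0,z])).round(1))
# cap top center observed
print('obs top',(215.5/2.8+179.5, 420.5/4+159.5))
o,d=ray(c,256.8,264.5)
zt=p[2]+.0467
q=o+d*(zt-o[2])/d[2];print('captop tool',R.inv().apply(q-p))
q=o
# foot front edge (toward camera) at v=160+153/4, u
o,d=ray(c,180+210/2.8,160+153/4); zb=p[2]+.0107-.036
q=o+d*(zb-o[2])/d[2];print('foot edge tool (expect x +.010)',R.inv().apply(q-p))
delta(.483,.2777,.19,.12+np.pi)
```

```text
-0.0467 [254.5 265.6]
-0.02 [254.7 238.6]
0.0253 [255.  208.3]
obs top (256.4642857142857, 264.625)
captop tool [ 0.00057724  0.00109884 -0.04669922]
foot edge tool (expect x +.010) [7.68286208e-03 5.76850630e-05 2.53064664e-02]
pos [ 0.4399 -0.138   0.1745] rot [ 3.1413e+00 -8.0000e-04 -3.0219e+00] t 8.825 q [ 0.86  0.43 -0.87  2.02  0.42  0.88  1.45]
shift [-0.616  2.717 -0.103] turn [ 0.    -0.001 -0.   ]
```

>>> arm_command([
  [-1, -0.03, 0.1, -0.05, 0, 0, 0],
  [-1, -0.08, 0.35, -0.1, 0, 0, 0],
  [-1, -0.15, 0.6, -0.1, 0, 0, 0],
  [-1, -0.2, 0.85, -0.1, 0, 0, 0],
  [-1, -0.23, 1.0, -0.1, 0, 0, 0],
])

```text
clock: 9.45
position: [0.4564, 0.0182, 0.1902]
tool_rot: [3.141, -0.0, -3.019]
force: [0.4, -0.5, -0.3]
grip_width: 0.0215
```

>>> arm_command([
  [-1, -0.05, 0.25, 0, 0, 0, 0],
  [-1, -0.11, 0.5, 0, 0, 0, 0],
  [-1, -0.17, 0.75, 0, 0, 0, 0],
  [-1, -0.23, 1.0, 0, 0, 0, 0],
])

```text
clock: 9.95
position: [0.4724, 0.1705, 0.19]
tool_rot: [3.141, -0.001, -3.021]
force: [0.7, -0.1, -0.1]
grip_width: 0.0213
```

>>> arm_command([
  [-1, -0.05, 0.25, 0, 0, 0, 0],
  [-1, -0.11, 0.5, 0, 0, 0, 0],
  [-1, -0.16, 0.65, 0, 0, 0, 0],
  [-1, -0.16, 0.71, 0, 0, 0, 0],
  [-1, -0.16, 0.71, 0, 0, 0, 0],
  [-1, -0.16, 0.71, 0, 0, 0, 0],
])

```text
clock: 10.7
position: [0.4841, 0.2759, 0.1901]
tool_rot: [-3.141, -0.0, -3.023]
force: [0.2, -0.4, 0.4]
grip_width: 0.021
```

Run:
```python
from h import *
delta(.483,.2777,.19,.12+np.pi);print(st()['grip_width'],st()['force'])
c=cams.get_calibration('wrist')
a=cams.grab_frame('wrist');cv2.imwrite('pics/w7.png',a)
for n,x in [('near',[.483,.2777,.044]),('far',[.5427,.285,.044])]:print(n,proj(c,x))
```

```text
pos [0.4841 0.2759 0.1901] rot [-3.1410e+00 -2.0000e-04 -3.0225e+00] t 10.7 q [-0.01  0.57 -0.87  1.77  0.5   1.04  0.62]
shift [0.006 0.013 0.001] turn [-0.001 -0.    -0.001]
0.021019826749125604 [ 0.23238958 -0.39829638  0.44170695]
near [257.09413493 167.25765555]
far [257.26093166 216.56122218]
```

View pics/w7.png

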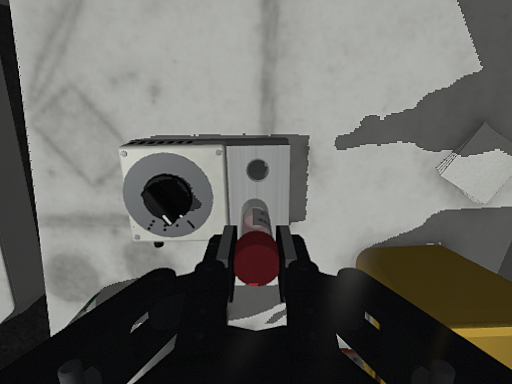

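Run:
```python
import cv2
a=cv2.imread('pics/w7.png')
cv2.imwrite('pics/w7a.png',cv2.resize(a[125:255,110:310],None,fx=4,fy=4,interpolation=cv2.INTER_CUBIC))
```

```text
(no output)
```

View pics/w7a.png

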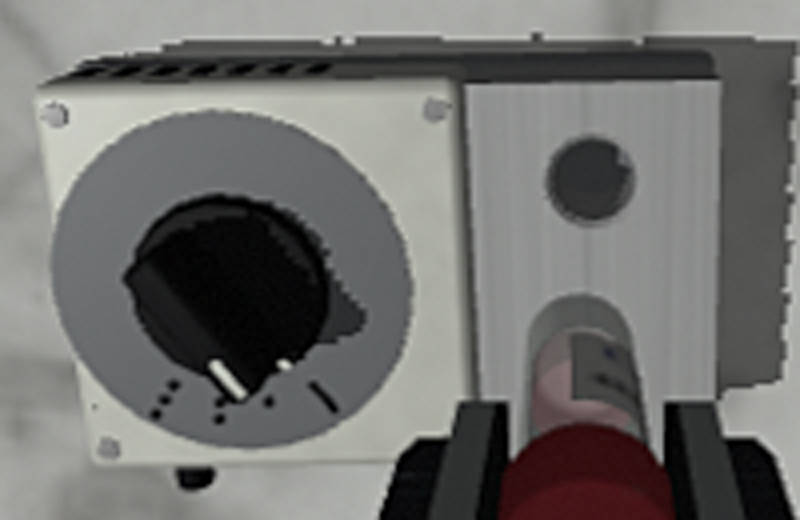

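The wrist view shows the near pocket mouth at (257.4,169.6), with the dial pointer still at rest.

Run:
```python
from h import *
c=cams.get_calibration('wrist')
W=lambda U,V:(110+(U+.5)/4-.5,125+(V+.5)/4-.5)
P=pt(c,*W(590.5,180),.044);print('near',P.round(4))
a=pt(c,*W(720,80),.044);b=pt(c,*W(38,86),.044);d=pt(c,*W(718,400),.044);print('corners',a.round(4),b.round(4),d.round(4))
e=a-b;print('len',np.linalg.norm(e),'yaw',np.arctan2(-e[0],e[1]), 'yaw2',np.arctan2((d-a)[1],(d-a)[0]))
print('mouth from corner a', (P-a).round(4))
delta(P[0],P[1],.19,.12+np.pi)
```

```text
near [0.4859 0.2781 0.044 ]
corners [0.4537 0.3101 0.044 ] [0.4773 0.1247 0.044 ] [0.5489 0.3241 0.044 ]
len 0.1868279550922623 yaw 0.12651295443836788 yaw2 0.1463614541848051
mouth from corner a [ 0.0322 -0.0319  0.    ]
pos [0.4842 0.2758 0.1902] rot [-3.141  -0.     -3.0229] t 10.75 q [-0.01  0.57 -0.87  1.77  0.5   1.04  0.62]
shift [-0.013  0.014  0.001] turn [-0.001 -0.    -0.002]
```

>>> arm_command([
  [-1, -0.006, 0.007, 0.2, 0, 0, 0],
  [-1, -0.006, 0.007, 0.4, 0, 0, 0],
  [-1, -0.006, 0.007, 0.6, 0, 0, 0],
  [-1, -0.006, 0.007, 0.7, 0, 0, 0],
  [-1, -0.006, 0.007, 0.7, 0, 0, 0],
])

```text
clock: 11.38
position: [0.4847, 0.2775, 0.0849]
tool_rot: [-3.141, -0.001, -3.022]
force: [-0.1, -0.7, 0.4]
grip_width: 0.0214
```

Run:
```python
from h import *
delta(.485,.277,.085,.12+np.pi);print(st()['grip_width'],st()['force'])
c=cams.get_calibration('wrist')
a=cams.grab_frame('wrist');s=cams.grab_frame('scene');t=cams.grab_frame('top')
cv2.imwrite('pics/w8.png',cv2.resize(a[100:300,160:360],None,fx=3,fy=3,interpolation=cv2.INTER_CUBIC))
cv2.imwrite('pics/s8.png',cv2.resize(s[230:340,130:240],None,fx=5,fy=5,interpolation=cv2.INTER_CUBIC))
p=st()['position'];print(proj(c,p+[-.0007,.001,-.0253]),proj(c,[.4859,.2781,.044]))
```

```text
pos [0.4847 0.2775 0.0849] rot [-3.1412e+00 -1.0000e-03 -3.0221e+00] t 11.375 q [-0.09  0.7  -0.77  1.85  0.64  0.86  0.51]
shift [-0.002 -0.004 -0.001] turn [-0.001 -0.001 -0.001]
0.02136085300512416 [-0.10704213 -0.66789063  0.39870053]
[257.29974446 209.31876741] [255.62014466 202.28459837]
```

View pics/w8.png

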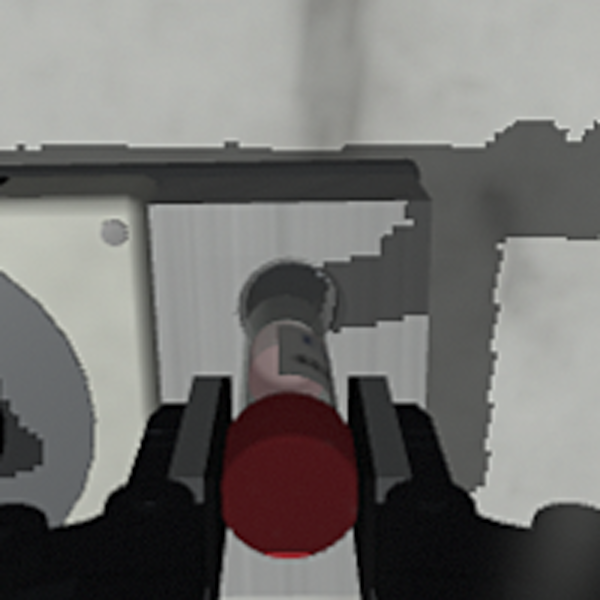

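View pics/s8.png

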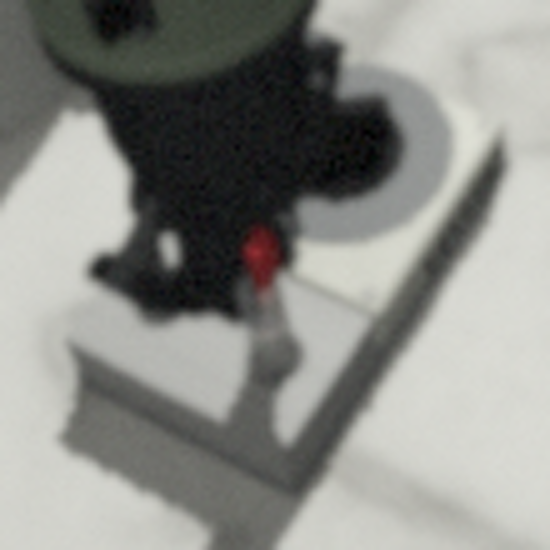

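Run:
```python
from h import *
c=cams.get_calibration('wrist');s=st();p=s['position'];R=Ro.from_euler('xyz',s['tool_rot'])
C=lambda U,V:(160+(U+.5)/3-.5,100+(V+.5)/3-.5)
f=pt(c,*C(289,293),p[2]-.0253);print('foot front tool',R.inv().apply(f-p))
m=pt(c,*C(289,256),.044);print('mouth front tool',R.inv().apply(m-p))
l=pt(c,*C(238,305),.044);r=pt(c,*C(341,305),.044);print('L,R tool',R.inv().apply(l-p),R.inv().apply(r-p))
tl=pt(c,*C(246,350),p[2]+0);tr=pt(c,*C(333,350),p[2]+0);print('tube',R.inv().apply(tl-p),R.inv().apply(tr-p))
```

```text
foot front tool [0.00838959 0.00076984 0.02528953]
mouth front tool [0.01224925 0.0007848  0.04226364]
L,R tool [-0.00098871 -0.01241773  0.0422741 ] [-0.00104823  0.01419936  0.04228772]
tube [ 4.88231092e-03 -8.22267338e-03 -1.05208838e-05] [ 4.84011791e-03  9.93610897e-03 -1.22447893e-06]
```

In the wrist view, foot and mouth are concentric to about 0.6 mm. I'll lower gently and watch the force.

>>> arm_command([
  [-1, 0.004, 0, 0.05, 0, 0, 0],
  [-1, 0.004, 0, 0.1, 0, 0, 0],
  [-1, 0.004, 0, 0.13, 0, 0, 0],
  [-1, 0.004, 0, 0.16, 0, 0, 0],
  [-1, 0.004, 0, 0.16, 0, 0, 0],
])

```text
clock: 12.15
position: [0.4841, 0.2778, 0.0609]
tool_rot: [-3.141, -0.0, -3.022]
force: [0.4, 0.5, -0.3]
grip_width: 0.0215
```

>>> arm_command([
  [-1, 0, 0, 0.05, 0, 0, 0],
  [-1, 0, 0, 0.09, 0, 0, 0],
  [-1, 0, 0, 0.12, 0, 0, 0],
  [-1, 0, 0, 0.145, 0, 0, 0],
  [-1, 0, 0, 0.145, 0, 0, 0],
])

```text
clock: 12.78
position: [0.4841, 0.2779, 0.0392]
tool_rot: [-3.142, -0.0, -3.022]
force: [-0.1, -0.8, -0.1]
grip_width: 0.0218
```

Run:
```python
from h import *
print(st()['position'],st()['force'])
a=cams.grab_frame('wrist');s=cams.grab_frame('scene')
a=cv2.resize(a[100:300,160:360],(400,400));s=cv2.resize(s[230:330,130:230],(400,400))
cv2.imwrite('pics/w9.png',np.hstack([a,s]))
```

```text
[0.48412782 0.2778585  0.03920302] [-0.09382184 -0.79648273 -0.07579788]
```

View pics/w9.png

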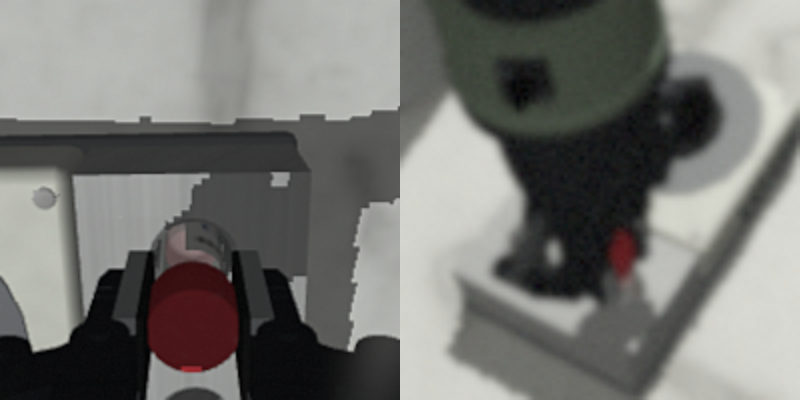

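The vial is in the pocket, about 1 mm above the floor. I'll lower it the rest of the way, open and rise.

>>> arm_command([
  [-1, 0, 0, 0.01, 0, 0, 0],
  [0.2, 0, 0, 0.01, 0, 0, 0],
  [0.2, 0, 0, 0.01, 0, 0, 0],
  [0.2, 0, 0, 0.01, 0, 0, 0],
  [1, 0, 0, 0.01, 0, 0, 0],
  [1, 0, 0, 0.01, 0, 0, 0],
  [1, 0, 0, 0.01, 0, 0, 0],
])

```text
clock: 13.75
position: [0.4843, 0.2778, 0.038]
tool_rot: [-3.142, 0.0, -3.022]
force: [0.5, 0.1, -0.5]
grip_width: 0.0854
```

>>> arm_command([
  [1, 0, 0, -0.2, 0, 0, 0],
  [1, 0, 0, -0.4, 0, 0, 0],
  [1, 0, 0, -0.7, 0, 0, 0],
  [1, 0, 0, -1, 0, 0, 0],
  [1, 0, 0, -1, 0, 0, 0],
])

```text
clock: 14.38
position: [0.4854, 0.2787, 0.1909]
tool_rot: [3.14, 0.004, -3.022]
force: [0.8, 0.5, 0.0]
grip_width: 0.0855
```

Run:
```python
from h import *
delta(.5935,-.142,.19,.12+np.pi);print(st()['grip_width'],st()['force'])
a=cams.grab_frame('wrist');s=cams.grab_frame('scene')
cv2.imwrite('pics/w10f.png',a)
a=cv2.resize(a[100:300,100:340],(480,400));s=cv2.resize(s[230:330,130:210],(320,400))
cv2.imwrite('pics/w10.png',np.hstack([a,s]))
```

```text
pos [0.4854 0.2787 0.1909] rot [ 3.1401  0.0044 -3.0221] t 14.375 q [-0.02  0.57 -0.87  1.77  0.5   1.04  0.62]
shift [-0.381 -2.871  0.004] turn [ 0.002  0.006 -0.001]
0.08553235359484462 [0.76134109 0.49899143 0.0165556 ]
```

View pics/w10.png

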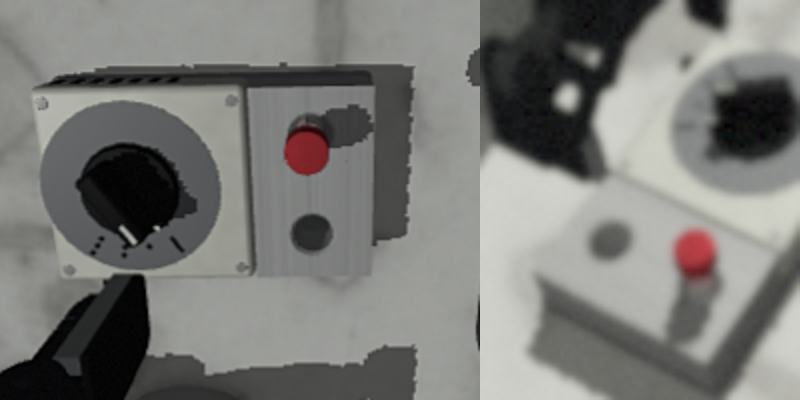

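Vial B stands upright in the near pocket. The far pocket mouth is at (256,216) in the wrist picture.

Run:
```python
from h import *
c=cams.get_calibration('wrist')
W=lambda U,V:(100+(U+.5)/2-.5,100+(V+.5)/2-.5)
print('far',pt(c,*W(312,233),.044).round(4),'cap',pt(c,*W(307,153),.084).round(4))
```

```text
far [0.542  0.2849 0.044 ] cap [0.4826 0.2754 0.084 ]
```

>>> arm_command([
  [1, -0.03, -0.25, -0.05, 0, 0, 0],
  [1, -0.06, -0.5, -0.1, 0, 0, 0],
  [1, -0.1, -0.75, -0.1, 0, 0, 0],
  [1, -0.13, -1.0, -0.1, 0, 0, 0],
])

```text
clock: 14.98
position: [0.5214, 0.1298, 0.2018]
tool_rot: [-3.141, -0.002, -3.022]
force: [0.2, -0.7, 0.1]
grip_width: 0.0854
```

>>> arm_command([
  [1, -0.03, -0.25, 0, 0, 0, 0],
  [1, -0.06, -0.5, 0, 0, 0, 0],
  [1, -0.1, -0.75, 0, 0, 0, 0],
  [1, -0.13, -1.0, 0, 0, 0, 0],
])

```text
clock: 15.48
position: [0.5585, -0.0166, 0.2017]
tool_rot: [3.141, -0.002, -3.022]
force: [0.4, 0.9, -0.2]
grip_width: 0.0855
```

Run:
```python
from h import *
delta(.5935,-.142,.2,.12+np.pi)
```

```text
pos [ 0.5585 -0.0166  0.2017] rot [ 3.1412e+00 -1.8000e-03 -3.0216e+00] t 15.475 q [ 0.53  0.55 -0.86  1.76  0.47  1.06  1.19]
shift [-0.131 -0.858  0.011] turn [ 0.001 -0.002 -0.   ]
```

>>> arm_command([
  [1, -0.03, -0.25, 0, 0, 0, 0],
  [1, -0.08, -0.5, 0, 0, 0, 0],
  [1, -0.12, -0.75, 0, 0, 0, 0],
  [1, -0.131, -0.858, 0, 0, 0, 0],
  [1, -0.131, -0.858, 0, 0, 0, 0],
  [1, -0.131, -0.858, 0, 0, 0, 0],
])

```text
clock: 16.23
position: [0.5935, -0.1391, 0.2027]
tool_rot: [3.141, -0.0, -3.02]
force: [0.3, 0.1, -0.5]
grip_width: 0.0854
```

Run:
```python
from h import *
delta(.5935,-.142,.025,.12+np.pi)
c=cams.get_calibration('wrist')
a=cams.grab_frame('wrist');cv2.imwrite('pics/w11.png',cv2.resize(a[120:320,160:360],None,fx=3,fy=3,interpolation=cv2.INTER_CUBIC))
print(proj(c,[.5935,-.142,.072]))
```

```text
pos [ 0.5935 -0.1391  0.2027] rot [ 3.1409e+00 -3.0000e-04 -3.0200e+00] t 16.225 q [ 0.68  0.62 -0.83  1.62  0.5   1.12  1.41]
shift [ 0.002 -0.02   1.185] turn [ 0.001 -0.     0.002]
[252.48775825 171.11949953]
```

View pics/w11.png

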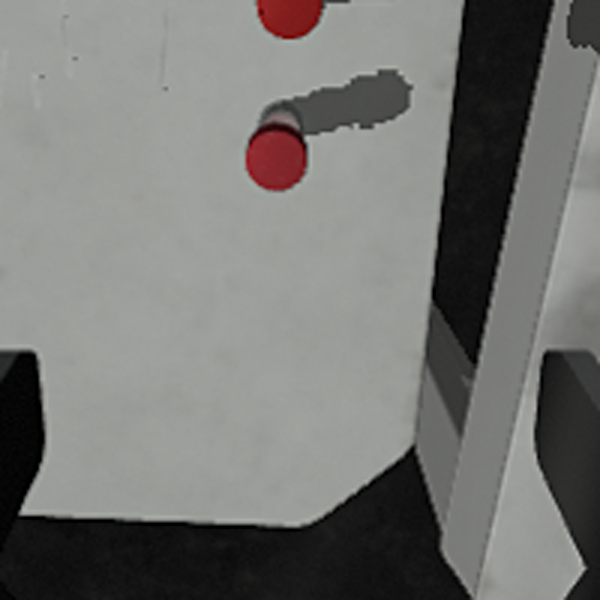

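>>> arm_command([
  [1, -0.004, -0.02, 0.25, 0, 0, 0],
  [1, -0.004, -0.02, 0.5, 0, 0, 0],
  [1, -0.004, -0.02, 0.7, 0, 0, 0],
  [1, -0.004, -0.02, 0.8, 0, 0, 0],
  [1, -0.004, -0.02, 0.8, 0, 0, 0],
])

```text
clock: 16.9
position: [0.5945, -0.143, 0.0828]
tool_rot: [3.141, -0.001, -3.021]
force: [0.9, 0.4, 1.1]
grip_width: 0.0851
```

Run:
```python
from h import *
delta(.5945,-.142,.025,.12+np.pi)
c=cams.get_calibration('wrist')
a=cams.grab_frame('wrist');cv2.imwrite('pics/w12.png',cv2.resize(a[120:320,160:360],None,fx=3,fy=3,interpolation=cv2.INTER_CUBIC))
print(proj(c,[.5945,-.142,.072]))
```

```text
pos [ 0.5945 -0.143   0.0828] rot [ 3.1411e+00 -7.0000e-04 -3.0210e+00] t 16.9 q [ 0.63  0.76 -0.74  1.71  0.63  0.92  1.32]
shift [-0.001  0.006  0.385] turn [ 0.001 -0.001  0.001]
[256.28388114 216.66787826]
```

View pics/w12.png

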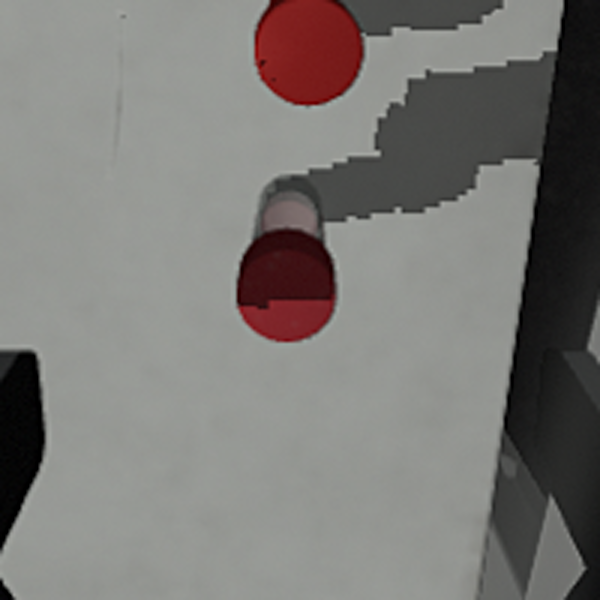

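>>> arm_command([
  [1, -0.006, 0, 0.15, 0, 0, 0],
  [1, -0.006, 0, 0.28, 0, 0, 0],
  [1, -0.006, 0, 0.36, 0, 0, 0],
  [1, -0.006, 0, 0.383, 0, 0, 0],
  [1, -0.006, 0, 0.383, 0, 0, 0],
])

```text
clock: 17.58
position: [0.5957, -0.1435, 0.0256]
tool_rot: [3.141, 0.0, -3.022]
force: [0.2, -1.1, -0.3]
grip_width: 0.0852
```

>>> arm_command([
  [-1, 0, 0, 0, 0, 0, 0],
  [-1, 0, 0, 0, 0, 0, 0],
  [-1, 0, 0, 0, 0, 0, 0],
  [-1, 0, 0, 0, 0, 0, 0],
  [-1, 0, 0, 0, 0, 0, 0],
  [-1, 0, 0, 0, 0, 0, 0],
  [-1, 0, 0, 0, 0, 0, 0],
], newtons=30)

```text
clock: 18.45
position: [0.5958, -0.1436, 0.0258]
tool_rot: [-3.141, 0.0, -3.022]
force: [-0.2, -0.8, 6.1]
grip_width: 0.0212
```

>>> arm_command([
  [-1, 0, 0, -0.1, 0, 0, 0],
  [-1, 0, 0, -0.3, 0, 0, 0],
  [-1, 0, 0, -0.5, 0, 0, 0],
  [-1, 0, 0, -0.7, 0, 0, 0],
  [-1, 0, 0, -0.9, 0, 0, 0],
  [-1, 0, 0, -1.0, 0, 0, 0],
  [-1, 0, 0, -1.0, 0, 0, 0],
])

```text
clock: 19.32
position: [0.5958, -0.1437, 0.1762]
tool_rot: [-3.141, 0.001, -3.022]
force: [-0.1, -1.1, -0.6]
grip_width: 0.0209
```

Run:
```python
from h import *
delta(.5425,.285,.19,.12+np.pi)
a=cams.grab_frame('wrist');cv2.imwrite('pics/w13.png',cv2.resize(a[140:340,160:360],None,fx=3,fy=3,interpolation=cv2.INTER_CUBIC))
```

```text
pos [ 0.5958 -0.1437  0.1762] rot [-3.1410e+00  1.1000e-03 -3.0219e+00] t 19.325 q [ 0.67  0.65 -0.81  1.64  0.53  1.08  1.4 ]
shift [ 0.012  2.88  -0.094] turn [-0.001  0.001 -0.   ]
```

View pics/w13.png

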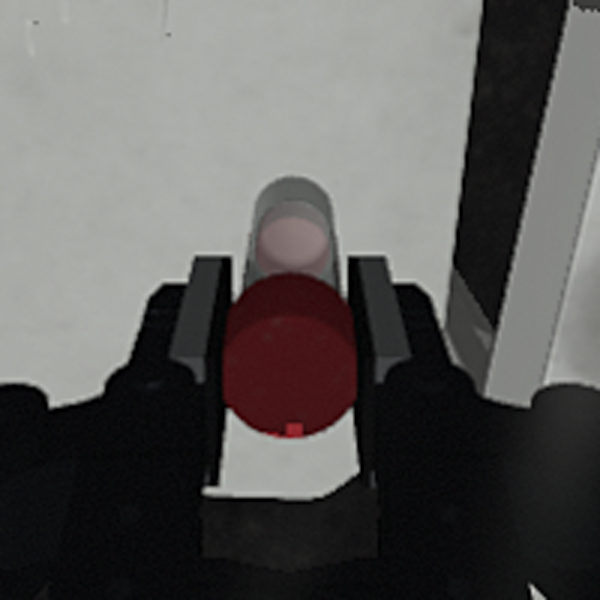

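>>> arm_command([
  [-1, 0, 0.1, -0.05, 0, 0, 0],
  [-1, 0, 0.35, -0.1, 0, 0, 0],
  [-1, 0, 0.6, -0.1, 0, 0, 0],
  [-1, 0, 0.85, -0.1, 0, 0, 0],
  [-1, 0, 1.0, -0.1, 0, 0, 0],
])

```text
clock: 20.0
position: [0.5768, 0.0086, 0.1904]
tool_rot: [3.141, -0.001, -3.019]
force: [0.8, 0.9, 0.0]
grip_width: 0.0212
```

>>> arm_command([
  [-1, 0, 0.25, 0, 0, 0, 0],
  [-1, 0, 0.5, 0, 0, 0, 0],
  [-1, 0, 0.75, 0, 0, 0, 0],
  [-1, 0, 1.0, 0, 0, 0, 0],
])

```text
clock: 20.5
position: [0.5586, 0.1565, 0.1902]
tool_rot: [3.141, -0.001, -3.021]
force: [0.2, -0.3, 0.3]
grip_width: 0.0214
```

>>> arm_command([
  [-1, 0, 0.25, 0, 0, 0, 0],
  [-1, 0.01, 0.5, 0, 0, 0, 0],
  [-1, 0.012, 0.75, 0, 0, 0, 0],
  [-1, 0.012, 0.88, 0, 0, 0, 0],
  [-1, 0.012, 0.88, 0, 0, 0, 0],
  [-1, 0.012, 0.88, 0, 0, 0, 0],
])

```text
clock: 21.25
position: [0.5424, 0.284, 0.1903]
tool_rot: [-3.141, -0.0, -3.023]
force: [0.0, 0.2, -0.3]
grip_width: 0.0216
```

Run:
```python
from h import *
delta(.5437,.2846,.085,.12+np.pi)
a=cams.grab_frame('wrist');cv2.imwrite('pics/w14.png',cv2.resize(a[100:300,110:360],None,fx=3,fy=3,interpolation=cv2.INTER_CUBIC))
```

```text
pos [0.5424 0.284  0.1903] rot [-3.1408e+00 -3.0000e-04 -3.0228e+00] t 21.25 q [-0.04  0.65 -0.83  1.63  0.52  1.11  0.68]
shift [-0.009  0.003  0.702] turn [-0.001 -0.    -0.001]
```

View pics/w14.png

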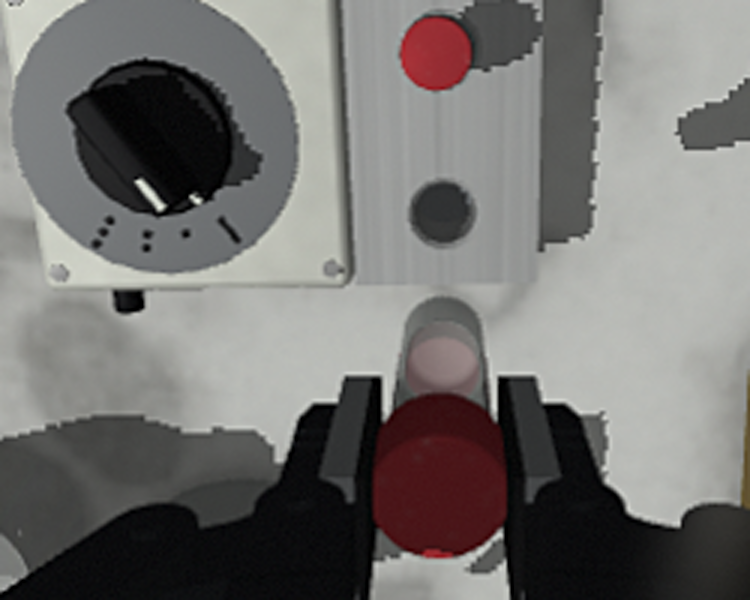

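Run:
```python
from h import *
c=cams.get_calibration('wrist');s=st()
C=lambda U,V:(110+(U+.5)/3-.5,100+(V+.5)/3-.5)
P=pt(c,*C(442,212),.044);print(P)
T=P+np.array([.4842-.4859,.2778-.2781,0])
R=Ro.from_euler('xyz',s['tool_rot']);p=s['position']
f=pt(c,*C(443,297),p[2]-.0253);print('foot front tool',R.inv().apply(f-p))
delta(T[0],T[1],.085,.12+np.pi);print(T)
```

```text
[0.54507454 0.28596151 0.044     ]
foot front tool [0.00739311 0.00170628 0.02530028]
pos [0.5425 0.2838 0.1903] rot [-3.1408e+00 -2.0000e-04 -3.0232e+00] t 21.3 q [-0.04  0.65 -0.83  1.63  0.52  1.11  0.68]
shift [-0.007  0.012  0.702] turn [-0.001 -0.    -0.002]
[0.54337454 0.28566151 0.044     ]
```

>>> arm_command([
  [-1, -0.008, 0.006, 0.2, 0, 0, 0],
  [-1, -0.008, 0.006, 0.4, 0, 0, 0],
  [-1, -0.008, 0.006, 0.6, 0, 0, 0],
  [-1, -0.008, 0.006, 0.7, 0, 0, 0],
  [-1, -0.008, 0.006, 0.7, 0, 0, 0],
])

```text
clock: 21.92
position: [0.5432, 0.2855, 0.0851]
tool_rot: [-3.141, -0.001, -3.023]
force: [-0.2, 0.4, 0.3]
grip_width: 0.0215
```

Run:
```python
from h import *
delta(.5434,.285,.085,.12+np.pi);print(st()['force'])
a=cams.grab_frame('wrist')
cv2.imwrite('pics/w15.png',cv2.resize(a[100:300,160:360],None,fx=3,fy=3,interpolation=cv2.INTER_CUBIC))
```

```text
pos [0.5432 0.2855 0.0851] rot [-3.1412e+00 -1.0000e-03 -3.0225e+00] t 21.925 q [-0.09  0.77 -0.76  1.7   0.64  0.93  0.59]
shift [-0.001 -0.004  0.001] turn [-0.    -0.001 -0.001]
[-0.1587695   0.35641636  0.3367221 ]
```

View pics/w15.png

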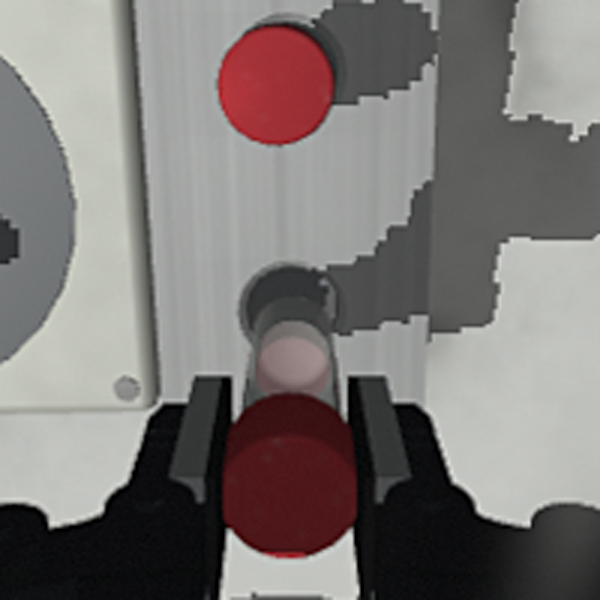

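Same concentric picture as for vial B, with the tube about 0.7 mm to the right. I'll correct that and lower.

>>> arm_command([
  [-1, 0.004, -0.004, 0.05, 0, 0, 0],
  [-1, 0.004, -0.004, 0.1, 0, 0, 0],
  [-1, 0.004, -0.004, 0.13, 0, 0, 0],
  [-1, 0.004, -0.004, 0.16, 0, 0, 0],
  [-1, 0.004, -0.004, 0.16, 0, 0, 0],
])

```text
clock: 22.6
position: [0.5426, 0.2855, 0.0612]
tool_rot: [-3.141, -0.0, -3.022]
force: [0.1, -0.1, -0.8]
grip_width: 0.0212
```

>>> arm_command([
  [-1, 0, 0, 0.05, 0, 0, 0],
  [-1, 0, 0, 0.09, 0, 0, 0],
  [-1, 0, 0, 0.12, 0, 0, 0],
  [-1, 0, 0, 0.15, 0, 0, 0],
  [-1, 0, 0, 0.15, 0, 0, 0],
])

```text
clock: 23.22
position: [0.5425, 0.2854, 0.0386]
tool_rot: [-3.141, -0.001, -3.022]
force: [-0.3, -0.2, 0.7]
grip_width: 0.0213
```

>>> arm_command([
  [-1, 0, 0, 0.007, 0, 0, 0],
  [0.2, 0, 0, 0.007, 0, 0, 0],
  [0.2, 0, 0, 0.007, 0, 0, 0],
  [0.2, 0, 0, 0.007, 0, 0, 0],
  [1, 0, 0, 0.007, 0, 0, 0],
  [1, 0, 0, 0.007, 0, 0, 0],
  [1, 0, 0, 0.007, 0, 0, 0],
])

```text
clock: 24.1
position: [0.5427, 0.2855, 0.038]
tool_rot: [3.142, 0.0, -3.022]
force: [-0.1, 0.4, -0.1]
grip_width: 0.0855
```

>>> arm_command([
  [1, 0, 0, -0.2, 0, 0, 0],
  [1, 0, 0, -0.4, 0, 0, 0],
  [1, 0, 0, -0.7, 0, 0, 0],
  [1, 0, 0, -1, 0, 0, 0],
  [1, 0, 0, -1, 0, 0, 0],
  [1, 0, 0, -1, 0, 0, 0],
])

```text
clock: 24.85
position: [0.5426, 0.2851, 0.1874]
tool_rot: [-3.141, -0.0, -3.022]
force: [-0.4, 0.5, -0.2]
grip_width: 0.0854
```

Run:
```python
from h import *
# dial: bar yaw .722 (+pi)
delta(.5262,.1772,.19,.722+np.pi);print(st()['grip_width'],st()['force'])
a=cams.grab_frame('wrist');s=cams.grab_frame('scene')
cv2.imwrite('pics/w16.png',np.hstack([cv2.resize(a[60:260,60:310],(500,400)),cv2.resize(s[230:330,130:205],(300,400))]))
```

```text
pos [0.5426 0.2851 0.1874] rot [-3.1411e+00 -3.0000e-04 -3.0220e+00] t 24.85 q [-0.04  0.65 -0.83  1.63  0.53  1.1   0.68]
shift [ 0.195 -0.701 -0.017] turn [-0.001 -0.001 -0.767]
0.08538035773453415 [-0.36002194  0.4545875  -0.2239307 ]
```

View pics/w16.png

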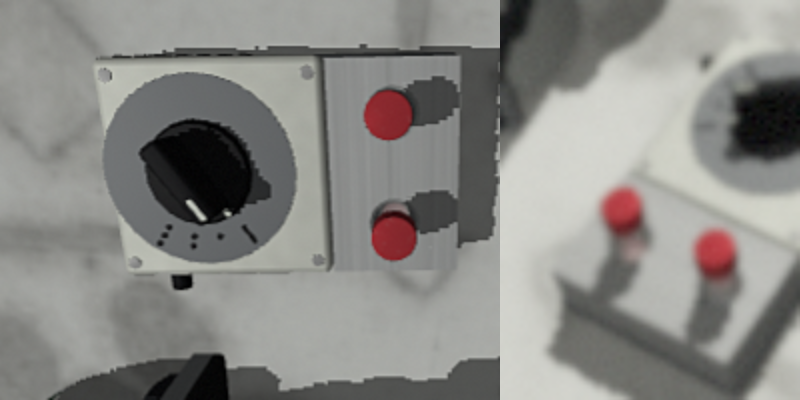

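Both vials look seated, and the dial is at rest. Next I'll move over the dial with the jaws across the bar.

>>> arm_command([
  [1, 0.05, -0.2, 0, 0, 0, -0.2],
  [1, 0.1, -0.4, 0, 0, 0, -0.4],
  [1, 0.15, -0.6, 0, 0, 0, -0.6],
  [1, 0.195, -0.7, 0, 0, 0, -0.767],
  [1, 0.195, -0.7, 0, 0, 0, -0.767],
  [1, 0.195, -0.7, 0, 0, 0, -0.767],
])

```text
clock: 25.7
position: [0.5262, 0.1785, 0.1876]
tool_rot: [3.141, -0.0, -2.422]
force: [0.2, 0.1, 0.2]
grip_width: 0.0856
```

Run:
```python
from h import *
delta(.5262,.1772,.19,.722+np.pi)
c=cams.get_calibration('wrist')
a=cams.grab_frame('wrist');t=cams.grab_frame('top')
cv2.imwrite('pics/w17.png',cv2.resize(a[60:260,140:390],None,fx=3,fy=3,interpolation=cv2.INTER_CUBIC))
print(proj(c,[.5262,.1772,.0805]))
e=np.array([np.cos(.722),np.sin(.722),0])*.023
print(proj(c,np.array([.5262,.1772,.0805])+e),proj(c,np.array([.5262,.1772,.0805])-e))
for n,X in [('n',[.4859,.2781,.084]),('f',[.5454,.2856,.084])]:print(n,proj(c,X))
```

```text
pos [0.5262 0.1785 0.1876] rot [ 3.1408e+00 -1.0000e-04 -2.4218e+00] t 25.7 q [ 0.26  0.62 -1.    1.78  0.59  1.08  1.34]
shift [ 0.005 -0.006 -0.016] turn [ 0.001 -0.    -0.003]
[254.60385429 176.05742807]
[254.72789496 197.87551323] [254.47327401 153.13216136]
n [355.41171649 211.09130981]
f [319.19406353 254.18744571]
```

View pics/w17.png

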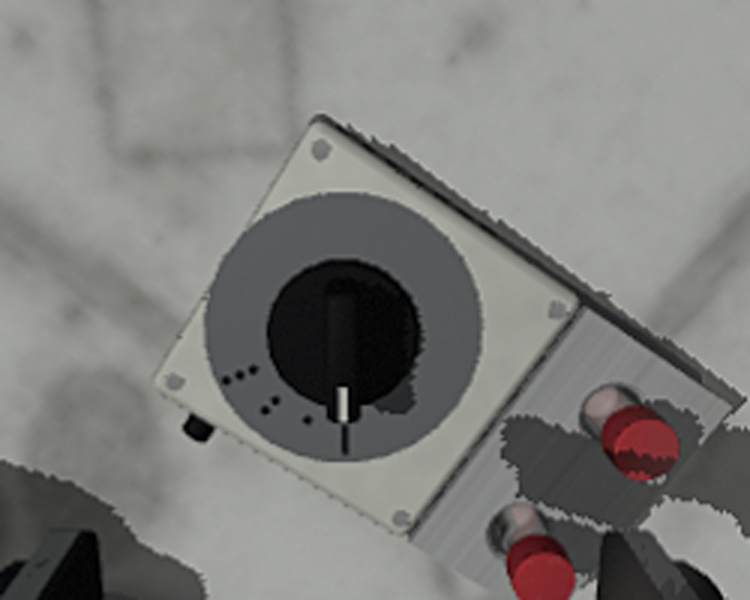

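The bar is vertical in the image at u=254 and points at the bar mark, so it's at rest and lined up with the jaws. Both caps project within 2 px of their seated positions. Descending over the bar.

>>> arm_command([
  [1, 0, -0.006, 0.2, 0, 0, 0],
  [1, 0, -0.006, 0.4, 0, 0, 0],
  [1, 0, -0.006, 0.6, 0, 0, 0],
  [1, 0, -0.006, 0.75, 0, 0, 0],
  [1, 0, -0.006, 0.85, 0, 0, 0],
  [1, 0, -0.006, 0.85, 0, 0, 0],
])

```text
clock: 26.55
position: [0.5265, 0.1773, 0.0599]
tool_rot: [3.141, -0.001, -2.419]
force: [0.5, 0.5, -0.0]
grip_width: 0.0854
```

Run:
```python
from h import *
delta(.5262,.1772,.036,.722+np.pi)
c=cams.get_calibration('wrist')
a=cams.grab_frame('wrist')
cv2.imwrite('pics/w18.png',cv2.resize(a[100:340,120:400],None,fx=2.5,fy=2.5,interpolation=cv2.INTER_CUBIC))
print(proj(c,[.5262,.1772,.0805]))
```

```text
pos [0.5265 0.1773 0.0599] rot [ 3.1410e+00 -8.0000e-04 -2.4193e+00] t 26.55 q [ 0.17  0.78 -0.87  1.87  0.77  0.88  1.2 ]
shift [0.002 0.001 0.159] turn [ 0.001 -0.001  0.   ]
[255.73435727 237.78929749]
```

View pics/w18.png

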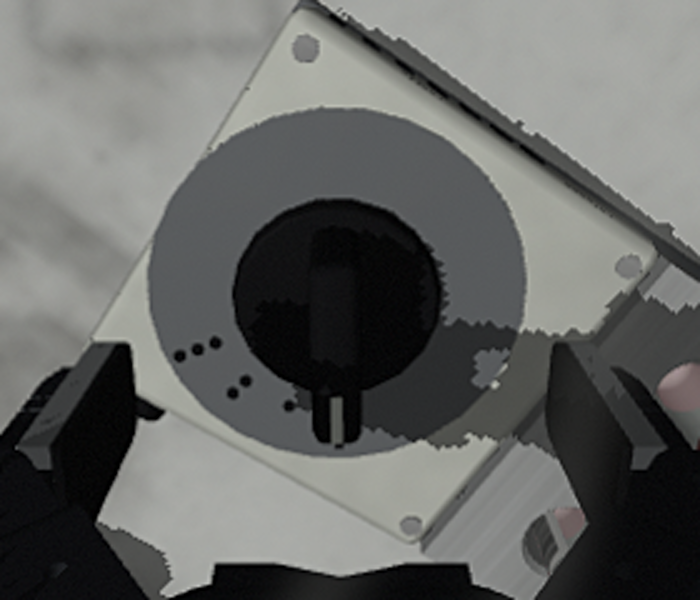

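Clearances are fine: the near vial is 92 mm out along the jaw axis, against 57 mm for the finger backs. I'll go down and close on the bar.

>>> arm_command([
  [1, 0, 0, 0.06, 0, 0, 0],
  [1, 0, 0, 0.12, 0, 0, 0],
  [1, 0, 0, 0.16, 0, 0, 0],
  [1, 0, 0, 0.16, 0, 0, 0],
])

```text
clock: 27.1
position: [0.5266, 0.1771, 0.036]
tool_rot: [3.141, -0.001, -2.419]
force: [0.5, -0.5, -0.4]
grip_width: 0.0854
```

>>> arm_command([
  [-0.3, 0, 0, 0, 0, 0, 0],
  [-0.3, 0, 0, 0, 0, 0, 0],
  [-0.3, 0, 0, 0, 0, 0, 0],
  [-0.3, 0, 0, 0, 0, 0, 0],
  [-0.3, 0, 0, 0, 0, 0, 0],
], newtons=40)

```text
clock: 27.72
position: [0.5269, 0.1771, 0.0365]
tool_rot: [-3.142, 0.0, -2.419]
force: [0.5, 0.0, -0.1]
grip_width: 0.0299
```

Run:
```python
from h import *
delta(.5262,.1772,.036,.722+np.pi);print(st()['grip_width'],st()['force'])
a=cams.grab_frame('wrist')
cv2.imwrite('pics/w19.png',cv2.resize(a[100:340,120:400],None,fx=2.5,fy=2.5,interpolation=cv2.INTER_CUBIC))
```

```text
pos [0.5269 0.1771 0.0365] rot [-3.1416e+00  1.0000e-04 -2.4194e+00] t 27.725 q [ 0.15  0.81 -0.84  1.88  0.81  0.84  1.17]
shift [0.003 0.003 0.003] turn [-0.  0.  0.]
0.029917124085308215 [ 0.49274197  0.00294152 -0.07080791]
```

View pics/w19.png

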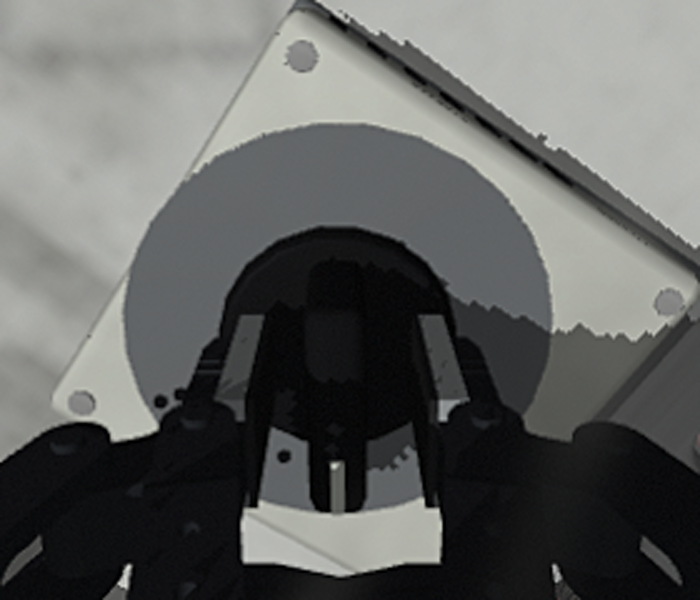

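The bar sits centrally between the pads. Closing.

>>> arm_command([
  [-1, 0, 0, 0, 0, 0, 0],
  [-1, 0, 0, 0, 0, 0, 0],
  [-1, 0, 0, 0, 0, 0, 0],
  [-1, 0, 0, 0, 0, 0, 0],
  [-1, 0, 0, 0, 0, 0, 0],
], newtons=40)

```text
clock: 28.4
position: [0.5273, 0.1765, 0.0366]
tool_rot: [-3.14, -0.0, -2.42]
force: [2.3, -5.8, 4.9]
grip_width: 0.0113
```

Run:
```python
from h import *
print(st()['moment']);delta(.5262,.1772,.036,.722+np.pi-1.2)
```

```text
[-1.00388357 -0.44288442  0.01996534]
pos [0.5273 0.1765 0.0366] rot [-3.1405 -0.     -2.42  ] t 28.4 q [ 0.15  0.81 -0.84  1.88  0.81  0.84  1.17]
shift [0.002 0.009 0.004] turn [-1.000e-03  1.000e-03  1.527e+00]
```

Gripped on the bar at 11.3 mm, nominal 12. Turning clockwise, which is +rz about the downward tool axis.

>>> arm_command([
  [-1, 0, -0.005, 0, 0, 0, 0.1],
  [-1, 0, -0.005, 0, 0, 0, 0.22],
  [-1, 0, -0.005, 0, 0, 0, 0.34],
  [-1, 0, -0.005, 0, 0, 0, 0.46],
  [-1, 0, -0.005, 0, 0, 0, 0.58],
  [-1, 0, -0.005, 0, 0, 0, 0.7],
  [-1, 0, -0.005, 0, 0, 0, 0.8],
  [-1, 0, -0.005, 0, 0, 0, 0.8],
])

```text
clock: 29.4
position: [0.5268, 0.178, 0.0367]
tool_rot: [3.14, -0.0, -3.048]
force: [-4.5, 5.4, 4.7]
grip_width: 0.0109
```

Run:
```python
from h import *
print(st()['moment'],st()['force'],st()['grip_width']);delta(.5268,.1768,.036,.722+np.pi-1.2)
a=cams.grab_frame('wrist')
cv2.imwrite('pics/w20.png',cv2.resize(a[100:340,120:400],None,fx=2.5,fy=2.5,interpolation=cv2.INTER_CUBIC))
```

```text
[1.1350692  0.78694663 0.05531924] [-4.5028027   5.42113561  4.73649698] 0.010865349020859637
pos [0.5268 0.178  0.0367] rot [ 3.1400e+00 -1.0000e-04 -3.0477e+00] t 29.4 q [ 0.06  0.76 -0.71  1.88  0.7   0.76  0.63]
shift [ 0.001 -0.008  0.004] turn [ 0.002 -0.001  0.728]
```

View pics/w20.png

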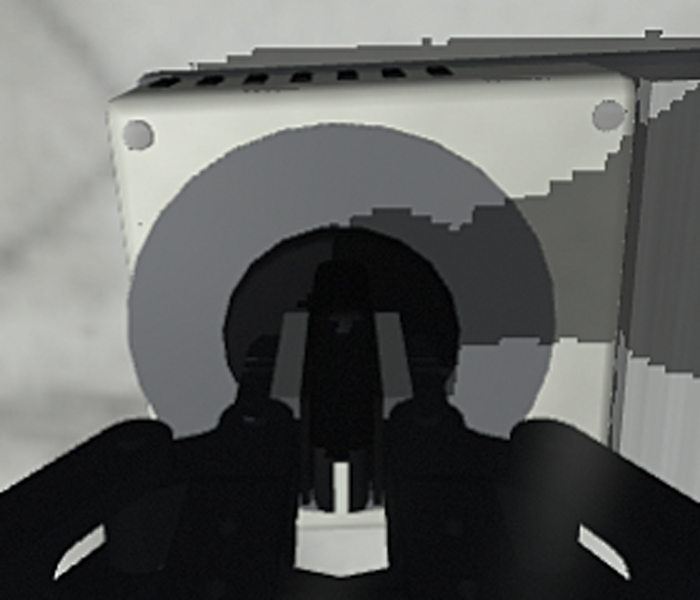

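The bar turns with the jaws and is about halfway. I'll continue to 1.2 rad.

>>> arm_command([
  [-1, 0, 0, 0, 0, 0, 0.12],
  [-1, 0, 0, 0, 0, 0, 0.24],
  [-1, 0, 0, 0, 0, 0, 0.36],
  [-1, 0, 0, 0, 0, 0, 0.48],
  [-1, 0, 0, 0, 0, 0, 0.6],
  [-1, 0, 0, 0, 0, 0, 0.7],
  [-1, 0, 0, 0, 0, 0, 0.735],
  [-1, 0, 0, 0, 0, 0, 0.735],
])

```text
clock: 30.45
position: [0.5271, 0.1794, 0.0367]
tool_rot: [3.138, -0.001, 2.66]
force: [-1.2, 11.9, -1.2]
grip_width: 0.0114
```

>>> arm_command([
  [-1, 0, 0, 0, 0, 0, 0],
  [-1, 0, 0, 0, 0, 0, 0],
  [-1, 0, 0, 0, 0, 0, 0],
  [-1, 0, 0, 0, 0, 0, 0],
  [-1, 0, 0, 0, 0, 0, 0],
  [-1, 0, 0, 0, 0, 0, 0],
  [-1, 0, 0, 0, 0, 0, 0],
])

```text
clock: 31.32
position: [0.5272, 0.1794, 0.0367]
tool_rot: [3.138, -0.001, 2.66]
force: [-1.0, 12.1, -2.0]
grip_width: 0.0111
```

Run:
```python
from h import *
s=st();print(s['moment'],s['force'],s['grip_width']);delta(.5268,.1772,.036,.722+np.pi-1.2)
a=cams.grab_frame('wrist');b=cams.grab_frame('scene');t=cams.grab_frame('top')
cv2.imwrite('pics/w21.png',cv2.resize(a[100:340,120:400],None,fx=2.5,fy=2.5,interpolation=cv2.INTER_CUBIC))
cv2.imwrite('pics/s21.png',np.hstack([cv2.resize(b[220:340,130:240],(396,432)),cv2.resize(t[155:235,95:165],(378,432))]))
```

```text
[2.66640344 0.17885905 0.11365053] [-1.01546532 12.07135268 -2.04224309] 0.011128796955166385
pos [0.5272 0.1794 0.0367] rot [ 3.1378e+00 -1.2000e-03  2.6603e+00] t 31.325 q [-0.03  0.72 -0.57  1.89  0.58  0.7   0.15]
shift [-0.005 -0.014  0.005] turn [ 0.005 -0.002 -0.004]
```

View pics/w21.png

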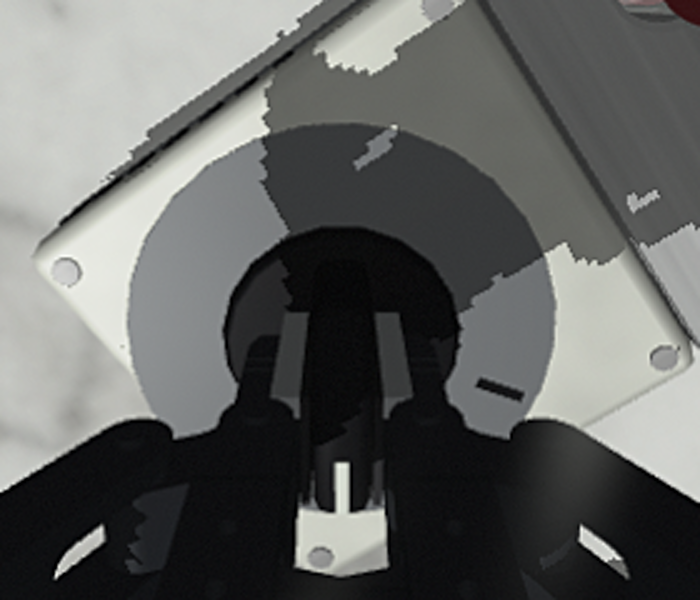

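View pics/s21.png

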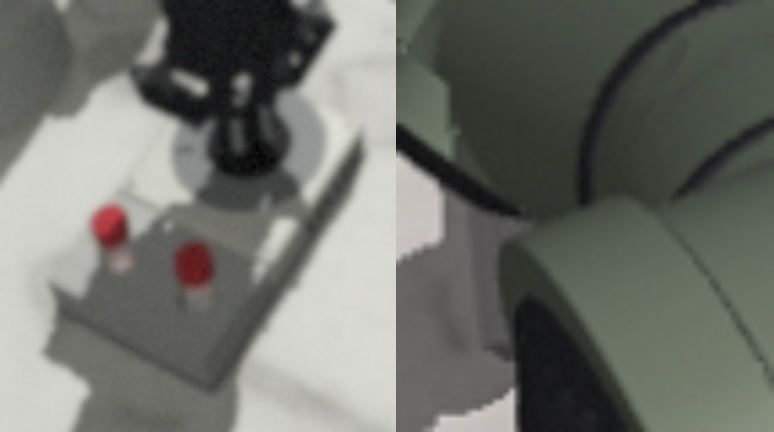

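The jaws have turned 1.203 rad with the bar still parallel between the pads. The wrist moment about z is 0.11 N m, which matches the spring at the third click, and both vials stand in the pockets. Handing in.

Run:
```python
from h import *
s=st();print(s['clock'],s['tool_rot'],s['qd'].round(4),s['grip_width'])
job.job_done()
```

```text
31.475 [ 3.13779346e+00 -1.22557262e-03  2.66023839e+00] [-0.     -0.0002  0.0011  0.0007  0.0008  0.0002  0.0004] 0.011138145432926376
the job is handed in; nothing more can be done
```

I stood both clear vials in the mixer pockets and let go of them. I then turned the dial clockwise about 1.20 rad to the third click and handed in at 31.5 s with the fingers still holding the bar. I left the red look-alike, the cassette and the tape roll alone. No verdict was reported.

**Last checks**
- **Vials:** after release, both caps were within 2 px of where seated vials should appear in the wrist view. The last scene picture showed both still standing.
- **Dial:** the jaws turned 1.203 rad from rest with the bar parallel between the pads. The wrist moment about z was 0.11 N m, which fits the spring at the third click. The angle comes from the tool's turn, not a direct reading of the dial.
- **Hold:** the arm was still, with the grip at 11 mm on the 12 mm bar.

**What disagreed**
- **Fingertips:** in the pictures the fingertips are about 25 mm behind the TCP, not the stated 17 mm ahead of it. The first grasp closed just above the cap without moving the vial, and I worked about 38 mm lower after that.
- **Side force:** about 12 N of steady sideways force remained on the dial grip, because the jaws are about 2 mm off its axis. I left it because it was steady and well under the limits.

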